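Set up a bayonet stake for the next ring

TASK

Set up the stake for forming a ring: first lift the wooden cover off the stump base and stand it upright, knob up, on the cork pad. Then fit the loose aluminium stake head over the cross-barred post of the stump base, push it down against the sprung collar and turn it clockwise (seen from above) to its stop, so that it is locked with its flange square to the iron base plate; then push every steel pin waiting in the wooden block, however many there are, fully home through a flange hole of its own into the base, and last lay the copper ring flat on top of the head, over its nib (leave the hammer, the stone and the glass jar where they are).

Things in the scene. Friction and masses are not known exactly. Their poses are not given: they have to be found in the camera images.
- base: Fixed. Pale round stump slab 193 mm across, 30 mm high; on it a square dark iron plate 124 x 124 x 20 mm (top 50 mm above the table, sides along the base's x and y) with four 16 mm square holes, 20 mm deep, at (+-46, +-46) mm, and the cross-barred post at its centre. Origin: centre of the underside, z up.
- base_top (a point): Centre of the iron plate's top face (50 mm above the table), on the post's axis; axes as the base.
- cross_bar (a point): Centre of the top of the fixed steel cross bar on the post: bar 48 mm long, 12 mm wide, 8 mm high, underside 13 mm and top 21 mm above the plate, on a 12 mm round spigot. The bar points 60 degrees counter-clockwise (from above) from the base's x axis; this point's axes are the base's.
- collar (a joint): Brass sprung collar, a ring 76 mm across (58 mm inside) around the spigot. It stands 6 mm proud of the plate at 0; the value is how far it is pressed down in m, at most 0.006 (flush). It takes about 11 N to start it and 16 N to press it flush, more than the head's weight.
- head: Loose aluminium stake head, 0.5 kg. Square flange 116 x 116 mm, 10 mm thick, sides along its x and y, four 12 mm square holes at (+-46, +-46) mm. On it a square housing 64 x 64 mm up to 28 mm, then a square neck 40 x 40 mm from 28 to 62 mm (sides along x and y: grip here), then a round nib 16 mm across up to 70 mm. Origin: centre of the underside, z up.
- head_slot (a point): Centre of the slot in the head's underside, 54 mm along the head's x, 16 mm wide. It drops over the cross bar when the head's x lies along the bar (either way round). In the cavity above (10 to 24 mm over the underside) the bar lets the head turn only clockwise, 60 degrees to a stop: then head x is parallel to base x and the pin holes are over the base's holes.
- head_top (a point): Centre of the neck's flat top, at the nib's foot, 62 mm above the head's underside. Heights of the underside above the plate: resting on the free collar 6 mm (too high to turn); press it to 0 to 2.5 mm and turn; let go, the collar lifts it against the bar: locked at 3 mm, where friction holds it (up to 3 mm off the axis).
- cover: Loose square wooden dust cover 76 x 76 mm, 30 mm high, hollow below (walls 7 mm, 22 mm deep), 0.15 kg, standing loosely over the post on the sprung collar. On its top a round knob 24 mm across, from 30 to 64 mm above the underside: grip here. Origin: centre of the underside, z up.
- cork_pad: Fixed flat cork pad 110 x 110 mm, 5 mm thick, beyond the head: place for the cover. Origin: centre of the underside, on the table.
- ring: Loose copper ring blank, 50 mm outside, 20 mm hole, 16 mm high, 0.22 kg, lying flat on the table. Origin: centre of its underside.
- pin_block: Fixed dark wooden block 50 x 170 x 34 mm with a row of four 10 mm square through holes 45 mm apart along its y axis, in which the pins stand. Origin: centre of the underside; z up.
- pin0: Loose steel pin, 66 mm, 40 g, upright in a hole of the block; None if absent. Round shank 8 mm across, 28 mm long, tapered tip; round collar 16 mm across, 4 mm thick, that rests on the block, later on the flange; above it a square grip 12 x 12 mm, 34 mm high, sides along the block's x and y. Origin: tip end, z up; 6 mm above the table in the block. Fully home: tip 15 mm below the plate top.
- flange_hole0 (a point): Centre of a 12 mm square pin hole's mouth in the head's flange, at (+46, +46) mm from the head's axis, 10 mm above its underside.
- pin1: Loose steel pin, 66 mm, 40 g, upright in a hole of the block; None if absent. Round shank 8 mm across, 28 mm long, tapered tip; round collar 16 mm across, 4 mm thick, that rests on the block, later on the flange; above it a square grip 12 x 12 mm, 34 mm high, sides along the block's x and y. Origin: tip end, z up; 6 mm above the table in the block. Fully home: tip 15 mm below the plate top.
- flange_hole1 (a point): Centre of a 12 mm square pin hole's mouth in the head's flange, at (-46, +46) mm from the head's axis, 10 mm above its underside.
- pin2: Loose steel pin, 66 mm, 40 g, upright in a hole of the block; None if absent. Round shank 8 mm across, 28 mm long, tapered tip; round collar 16 mm across, 4 mm thick, that rests on the block, later on the flange; above it a square grip 12 x 12 mm, 34 mm high, sides along the block's x and y. Origin: tip end, z up; 6 mm above the table in the block. Fully home: tip 15 mm below the plate top.
- flange_hole2 (a point): Centre of a 12 mm square pin hole's mouth in the head's flange, at (-46, -46) mm from the head's axis, 10 mm above its underside.
- pin3: Loose steel pin, 66 mm, 40 g, upright in a hole of the block; None if absent. Round shank 8 mm across, 28 mm long, tapered tip; round collar 16 mm across, 4 mm thick, that rests on the block, later on the flange; above it a square grip 12 x 12 mm, 34 mm high, sides along the block's x and y. Origin: tip end, z up; 6 mm above the table in the block. Fully home: tip 15 mm below the plate top.
- flange_hole3 (a point): Centre of a 12 mm square pin hole's mouth in the head's flange, at (+46, -46) mm from the head's axis, 10 mm above its underside.
- hammer: Bystander: loose hammer lying beyond the base. Leave alone.
- stone: Bystander: flat round grey stone 70 mm across, 16 mm high. Leave alone.
- jar: Bystander: brown glass jar with a steel lid, 66 mm across, 80 mm high. Leave alone.
Things that resemble listed ones, but are neither listed nor needed, are in the scene too. Of the things like the ring, leave any that is blue; of the rest the smaller one is meant.

How it is judged:
By the outcome, as a careful person would: the job done as asked, in the order asked, and still so for the second after the job is handed in, with the robot touching nothing.
Of pin0, pin1, pin2, pin3 only 2 to 4 are there at a start; the rules pass over those that are not, and their reading is None.
At some moment in a run one of head, ring may be knocked a few centimetres aside while the robot is not near it.
It also fails if it takes over 210 s, if anything falls off the work surface, if the arm or the gripper's body presses on something with over 40 N, if the wrist force passes 120 N, or if a joint passes its speed limit or range.

ROBOT

A 7-joint arm with a two-finger parallel gripper is mounted at the origin on the work surface. World frame = base frame: x ahead of the robot, y to its left, z up, the work surface at z = 0. Lengths are in m, angles in degrees, forces in N, time in s.
With the tool pointing down it reaches from about 0.425 to 0.875 m from the base axis. Payload 4.7 kg.
Tool frame: the origin (TCP) lies midway between the tips of the shut fingers; the grasp point (between the pads) lies 19 mm behind it; y points along the fingers, x is the direction in which the jaws open and shut, and the axes are right-handed (so a half turn about y gives the same grasp; the last joint's range is limited). The gripper opens to 87 mm and grips with 3 to 60 N. Pads are 19 mm wide; open, the fingers measure 117 mm over their backs; the gripper's body (75 mm by 190 mm) begins 51 mm behind the grasp point.
Start: joints at [67.386, 18.392, -4.016, 83.108, 1.295, 78.541, -3.26], TCP at [0.258, -0.596, 0.223] pointing down, gripper open.
Joint ranges: [-163.93, 163.93], [-17.29, 119.83], [-79.2, 71.16], [3.27, 140.29], [-89.18, 269.18], [5.43, 117.66], [-154.24, 154.24]. Speed limits (degrees/s): [147.25, 147.25, 180, 180, 180, 180, 180].

INTERFACE

Orientations are given as [roll, pitch, yaw] about the fixed x, y, z axes, in that order (R = Rz(yaw) Ry(pitch) Rx(roll)).
In Python, from cell import env gives the robot as it stands.
- The arm moves only by the tool carry_out, never from a script. Its argument "targets" is a list of rows, each a list of 2 entries, a list of its own where there are three numbers: the shift along the tool's x, y, z in mm, then the turn, a rotation vector about the tool's x, y, z in degrees. A call has 1 to 12 rows; each row shifts and turns the commanded pose from where the row before left it, along the tool's axes as they then stand; what a row does not reach is not made up. A row lasts 1/10 s, in which the tool goes at most 50 mm and 8.59 degrees, less where a joint would pass 70% of its speed; a pose out of reach is approached as far as the arm can. A call with a gripper value outside its range is refused whole. "jaw" is the opening, from 0 (shut) to 1 (fully open), set as the call begins (left out, the last holds). The fingers move at their own pace and stop on an object; "squeeze" is the grip in N (left out, the last holds). Time passes only in rows, so rows that do not move let the fingers close. It gives the time, the measured TCP pose, the force and the opening at its end, in the units of the state.
- env.get_obs(): the state, without advancing time (a new reading comes with each control period).
- env.read_camera(name): name is "scene" or "top" or "wrist"; returns the picture (420x560x3 uint8, red, green, blue); there is no depth.
- env.get_calibration(name): a dict with "fx", "fy", "cx", "cy" (pixels), "R" (3x3) and "t" (3): a world point X has camera coordinates R X + t; the wrist camera has in their place "hand_eye" (4x4, takes a point from camera to tool coordinates, whose origin is the TCP and whose axes are the tool frame's). Camera axes: x right, y down, z forward; pixel columns grow to the right and rows downward; lengths in m; the calibration is good to about 2 mm. A picture is of the moment at which its call begins: read the wrist's pose just before it. get_calibration takes no time and is no camera call.
- env.sign_off(): hands the job in, once; it reports no verdict.
Trained networks look in the newest picture that a camera, given by its name, has taken for a name from the list of things; names that differ only in an ending like _2 or _b are one class to them, and where a whole thing is asked for, a point or a joint stands for the part that bears it (a point fixed in the world has none). Each returns a list of dicts, best first, with "p" (0 to 1); they miss things now and then, are a little off and sometimes report something else, mostly with a low value. They report only what shows in the picture. A call takes as long as a camera call. They do not tell look-alikes from the thing itself.
- env.outline_of(camera, label): "mask" (420x560 bool, what is visible of it) and "xy" ([column, row] in pixels, amid what is visible of it).
The state is a dict: "time_s": time; "qpos": joint angles; "joint_velocities": joint speeds; "effort": joint torques, N m; "tool_pos": TCP position; "tool_rot": TCP orientation; "force": force on the tool from outside, world axes, zero at the start; "wrist_torque": the same for the moment, N m; "grip_width": finger opening in m.
Only numpy, scipy, OpenCV 4.12 (cv2) and the standard library are available. Lean on these libraries where they do the work, as an engineer would, in place of code of your own. Each camera call takes 0.05 s, during which the arm holds its last target.

## Working session

There is one attempt and no reset: what is moved stays moved. The work goes in short steps, Python scripts to look and compute and a tool call to move; the robot and the scene stay as the last step left them, time stands still between calls to the robot, and variables do not carry over. Pictures are saved under pics/ and viewed, and the job is handed in when it is done.

Besides the shell and the picture viewer there is one more tool, called after "Emit:" by a JSON object that holds its "api" and its "payload", one argument or row to a line. carry_out: Moves the arm, as the interface text tells. Its arguments: {"type":"object","properties":{"targets":{"type":"array","items":{"type":"array"}},"jaw":{"type":"number"},"squeeze":{"type":"number"}},"required":["targets"]}

```bash
ls; mkdir -p pics; python3 - <<'E'
from cell import env
import cv2
o=env.get_obs()
for k,v in o.items(): print(k,v)
for c in ["scene","top","wrist"]:
    im=env.read_camera(c); cv2.imwrite(f"pics/a_{c}.png",im[:,:,::-1]); print(c,env.get_calibration(c))
E
```

```text
pics
time_s 0.0
qpos [67.38490209 18.43973522 -4.01663224 83.17744189  1.29457584 78.53944704
 -3.26081884]
joint_velocities [ 0.0373401  -0.03695931 -0.0342362  -0.05215953 -0.08084764 -0.05727035
 -0.06144347]
effort [ 5.78646541e-04 -4.91289067e+01 -4.03133305e-01 -3.12529743e+01
 -6.38213125e-02  4.34953964e-02  1.57193399e-04]
tool_pos [ 0.25812603 -0.59593064  0.22143174]
tool_rot [-90.00504904   0.11139722 -66.57496001]
force [-0.87231397  0.89318612  0.32751418]
wrist_torque [0.0456616  0.02133312 0.01564921]
grip_width 0.08711937789373055
scene {'fx': 451.29267620187323, 'fy': 451.29267620187323, 'cx': 277.8413549237706, 'cy': 208.83885036045237, 'R': array([[ 0.56723086,  0.8234751 , -0.01174371],
       [ 0.50805686, -0.36111443, -0.78196841],
       [-0.64817233,  0.43759014, -0.62320743]]), 't': array([-0.32483076, -0.23163932,  1.48764469])}
top {'fx': 461.86913678710147, 'fy': 461.86913678710147, 'cx': 286.07974918025525, 'cy': 204.85775842630977, 'R': array([[-0.01463104, -0.99962187, -0.02328177],
       [-0.99158684,  0.01750056, -0.12825471],
       [ 0.12861365,  0.02120939, -0.99146795]]), 't': array([0.03306297, 0.61686247, 1.06744219])}
wrist {'fx': 333.66839320005994, 'fy': 333.66839320005994, 'cx': 280.63429141764107, 'cy': 210.17341247661074, 'hand_eye': array([[ 9.99999772e-01,  6.70386283e-04, -8.03929349e-05,
        -1.46715755e-03],
       [ 2.54276425e-04, -2.63619960e-01,  9.64626587e-01,
        -1.62045555e-01],
       [ 6.25479250e-04, -9.64626387e-01, -2.63620070e-01,
         7.14483274e-02],
       [ 0.00000000e+00,  0.00000000e+00,  0.00000000e+00,
         1.00000000e+00]])}
```

View pics/a_top.png

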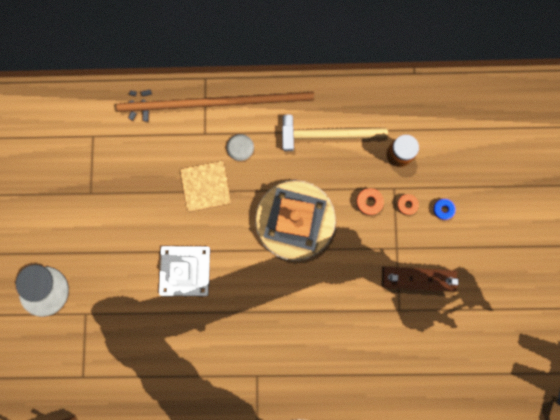

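View pics/a_scene.png

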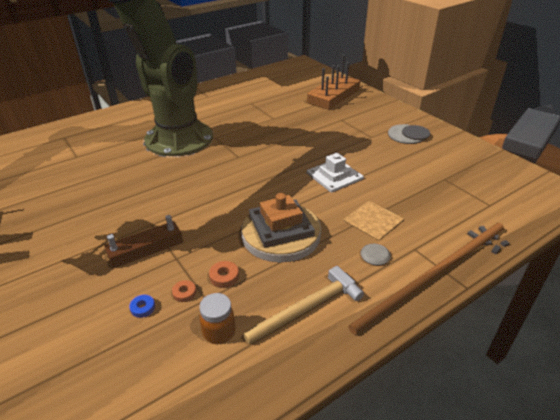

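View pics/a_wrist.png

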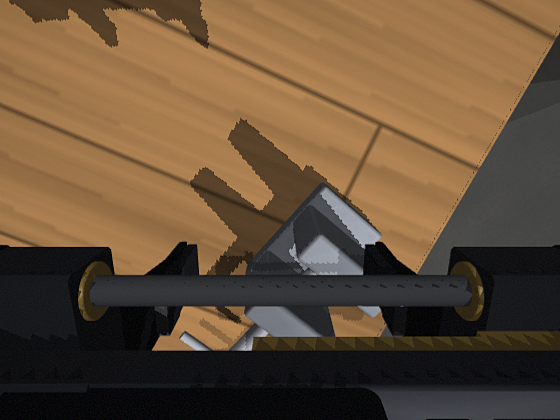

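```bash
cat > h.py <<'E'
from cell import env
import numpy as np, cv2
from scipy.spatial.transform import Rotation as Rn
def toolT():
    o=env.get_obs(); T=np.eye(4); T[:3,:3]=Rn.from_euler('xyz',o['tool_rot'],degrees=True).as_matrix(); T[:3,3]=o['tool_pos']; return T
def cam(name,T=None):
    c=env.get_calibration(name)
    K=np.array([[c['fx'],0,c['cx']],[0,c['fy'],c['cy']],[0,0,1]])
    if name=='wrist':
        T=toolT() if T is None else T
        M=np.linalg.inv(T@c['hand_eye']); return K,M[:3,:3],M[:3,3]
    return K,np.array(c['R']),np.array(c['t'])
def proj(C,X):
    K,R,t=C; p=(np.atleast_2d(X)@R.T+t)@K.T; return p[:,:2]/p[:,2:]
def back(C,uv,z):
    K,R,t=C; uv=np.atleast_2d(uv).astype(float)
    d=np.c_[uv,np.ones(len(uv))]@np.linalg.inv(K).T@R; o=-R.T@t
    return o+d*((z-o[2])/d[:,2])[:,None]
def shot(name,fn):
    C=cam(name); im=env.read_camera(name); cv2.imwrite(f'pics/{fn}.png',im[:,:,::-1]); return C,im
def goal(p,yaw):
    """shift (tool axes mm) and yaw turn needed to reach TCP p pointing down with tool x at yaw"""
    T=toolT(); R=T[:3,:3]; Rg=Rn.from_euler('xyz',[-90,0,yaw],degrees=True).as_matrix()
    rv=Rn.from_matrix(R.T@Rg).as_rotvec(degrees=True)
    print('shift tool',np.round(R.T@(np.array(p)-T[:3,3])*1000,1),'rotvec',np.round(rv,2))
def st():
    o=env.get_obs(); print('t',round(o['time_s'],2),'pos',np.round(o['tool_pos'],4),'rot',np.round(o['tool_rot'],2),'F',np.round(o['force'],1),'w',round(o['grip_width'],4),'q',np.round(o['qpos'],1))
E
python3 - <<'E'
from h import *
C,im=shot('top','b_top')
for l,z in [('base',.04),('head',.03),('cover',.03),('cork_pad',.005),('ring',.016),('pin_block',.034),('pin0',.06),('jar',.08),('stone',.016),('hammer',.02)]:
    for d in env.outline_of('top',l):
        ys,xs=np.nonzero(d['mask']); 
        print(l,round(d['p'],2),np.round(d['xy'],1),'n',len(xs),np.round(back(C,d['xy'],z)[0],3), 'rect',np.round(cv2.minAreaRect(np.c_[xs,ys].astype(np.float32))[1:] [1],1))
E
python3 -c "
import cv2
im=cv2.imread('pics/a_top.png')
cv2.imwrite('pics/c1.png',cv2.resize(im[150:320,150:480],None,fx=2.4,fy=2.4,interpolation=cv2.INTER_CUBIC))
im=cv2.imread('pics/a_scene.png')
cv2.imwrite('pics/c2.png',cv2.resize(im[200:320,80:250],None,fx=4,fy=4,interpolation=cv2.INTER_CUBIC))"
```

```text
base 0.79 [291.1 236.8] n 3888 [0.541 0.012 0.04 ] rect 18.4
head 0.85 [180.5 270.3] n 2180 [0.465 0.278 0.03 ] rect -0.0
cover 0.97 [295.2 219.4] n 1166 [0.583 0.002 0.03 ] rect 9.5
cork_pad 0.91 [206.6 185.8] n 1907 [0.673 0.222 0.005] rect 78.7
ring 0.9 [374.3 199.1] n 498 [ 0.631 -0.192  0.016] rect 45.0
ring 0.74 [445.6 209. ] n 347 [ 0.603 -0.364  0.016] rect 45.0
ring 0.68 [409.4 200.9] n 270 [ 0.625 -0.277  0.016] rect 45.0
ring 0.66 [291.4 232.7] n 3729 [0.552 0.012 0.016] rect 45.0
pin_block 0.64 [419.6 279.4] n 1521 [ 0.436 -0.288  0.034] rect 3.4
pin0 0.65 [452.4 282.9] n 64 [ 0.428 -0.355  0.06 ] rect 90.0
pin0 0.53 [294.7 232.9] n 3942 [0.548 0.004 0.06 ] rect 90.0
pin0 0.45 [393.9 275.3] n 43 [ 0.447 -0.223  0.06 ] rect 0.0
jar 0.76 [404.6 151.5] n 730 [ 0.733 -0.256  0.08 ] rect 45.0
stone 0.61 [239.3 147.4] n 590 [0.767 0.138 0.016] rect 90.0
hammer 0.89 [323.7 130.9] n 1445 [ 0.804 -0.073  0.02 ] rect 90.0
hammer 0.32 [183.9 270. ] n 2257 [0.466 0.272 0.02 ] rect -0.0
```

View pics/c1.png

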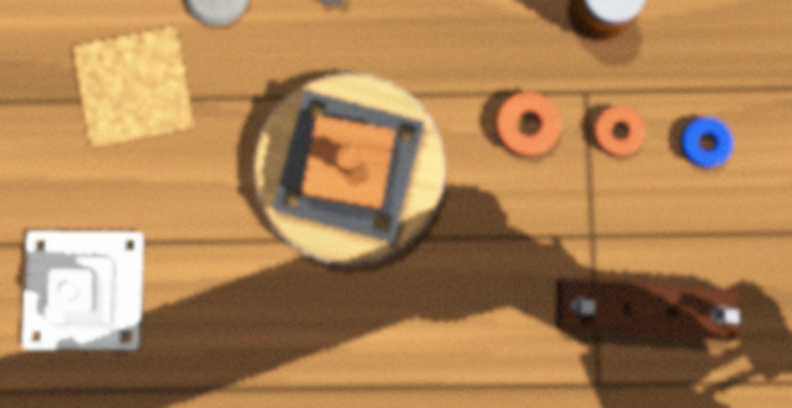

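View pics/c2.png

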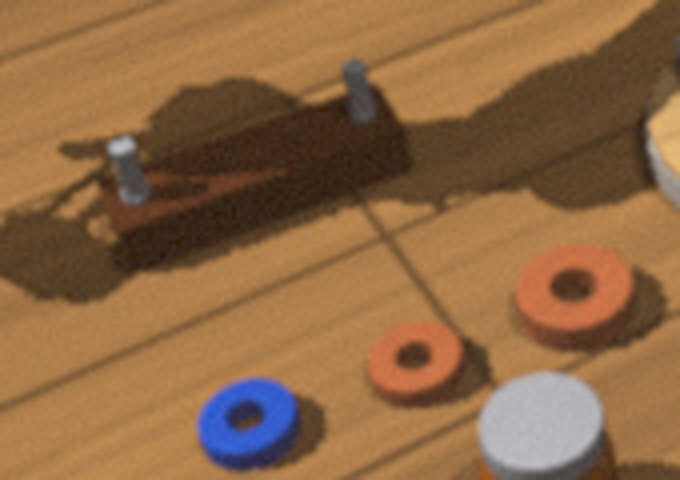

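Emit:
{"api": "carry_out", "payload": {
  "targets": [
    [[0,-5,0],[0,-8.3,0]],
    [[0,-5,0],[0,-8.3,0]],
    [[0,-5,0],[0,-8.3,0]],
    [[0,-5,0],[0,-8.3,0]],
    [[0,-5,0],[0,-8.3,0]],
    [[0,-5,0],[0,-8.3,0]],
    [[0,-5,0],[0,-8.3,0]],
    [[0,0,0],[0,-8.5,0]],
    [[30,0,40],[0,0,0]],
    [[30,0,40],[0,0,0]],
    [[30,0,40],[0,0,0]],
    [[30,0,40],[0,0,0]]
  ],
  "jaw": 1
}}

```text
time_s: 1.9
tool_pos: [0.3792, -0.4348, 0.2578]
tool_rot: [-90.0, -0.0, 0.0]
force: [0.7, -0.7, 0.1]
grip_width: 0.0868
```

Emit:
{"api": "carry_out", "payload": {
  "targets": [
    [[30,0,40],[0,0,0]],
    [[30,0,30],[0,0,0]],
    [[0,0,0],[0,0,0]],
    [[0,0,0],[0,0,0]]
  ]
}}

```text
time_s: 2.3
tool_pos: [0.439, -0.3655, 0.2578]
tool_rot: [-90.0, 0.0, 0.2]
force: [-1.0, -1.2, -0.3]
grip_width: 0.0871
```

```bash
python3 - <<'E'
from h import *
st(); shot('wrist','w1')
E
```

```text
t 2.3 pos [ 0.439  -0.3655  0.2578] rot [-90.05   0.     0.19] F [-1.  -1.2 -0.3] w 0.0871 q [ 57.5   9.2 -22.9  91.    3.6  80.5  34.4]
```

View pics/w1.png

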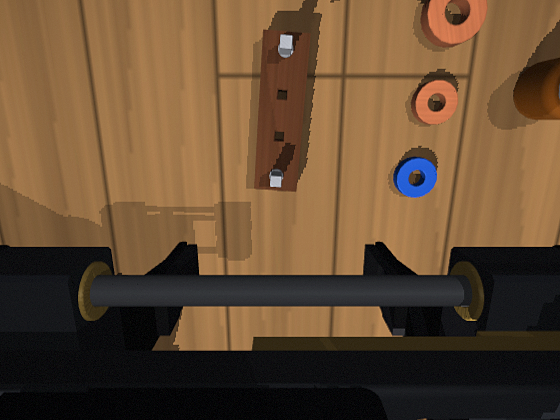

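```bash
python3 - <<'E'
from h import *
C=cam('wrist')
print('holes',np.round(back(C,[[278.5,136],[282,95]],.034),4))
for l,z in [('ring',.016),('pin_block',.034),('pin0',.072)]:
    for d in env.outline_of('wrist',l):
        ys,xs=np.nonzero(d['mask']); r=cv2.minAreaRect(np.c_[xs,ys].astype(np.float32))
        print(l,round(d['p'],2),np.round(d['xy'],1),len(xs),np.round(back(C,d['xy'],z)[0],4),np.round(r[0],1),np.round(r[1],1),round(r[2],1))
im=cv2.imread('pics/w1.png')
cv2.imwrite('pics/w1c.png',cv2.resize(im[10:210,230:460],None,fx=3,fy=3,interpolation=cv2.INTER_CUBIC)[:, :])
E
```

```text
holes [[ 0.4342 -0.3125  0.034 ]
 [ 0.438  -0.2687  0.034 ]]
ring 0.97 [437. 103.] 1503 [ 0.6167 -0.2761  0.016 ] [434. 102.] [44. 46.] 90.0
ring 0.84 [420.9 175.2] 1332 [ 0.6076 -0.36    0.016 ] [415. 177.] [40. 44.] 90.0
ring 0.59 [450.2  22.2] 2361 [ 0.6206 -0.1925  0.016 ] [453.   23.5] [47. 66.] 90.0
pin_block 0.67 [281.6 107.8] 6505 [ 0.4376 -0.2821  0.034 ] [279.9 110.6] [ 47.5 159.4] 4.8
pin0 0.71 [283.9  49.3] 295 [ 0.4396 -0.2298  0.072 ] [285.  46.] [22. 14.] 90.0
pin0 0.71 [275.5 175. ] 196 [ 0.4312 -0.3507  0.072 ] [275.5 177.5] [17. 13.] 90.0
```

View pics/w1c.png

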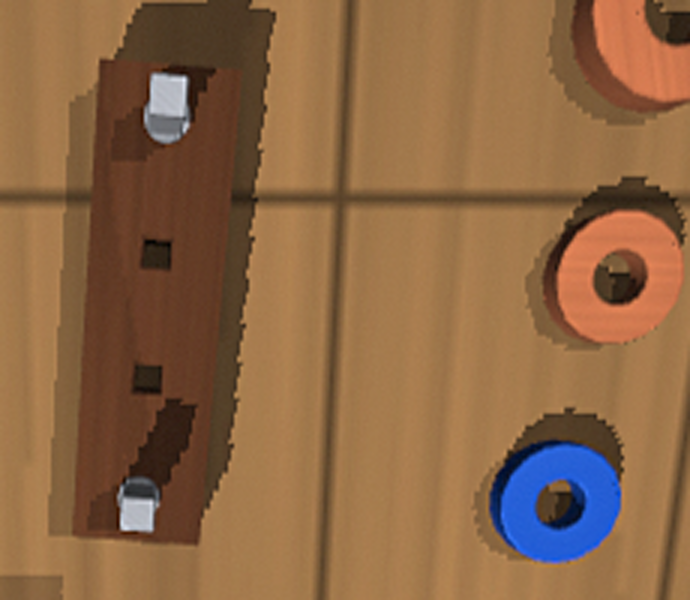

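```bash
python3 - <<'E'
from h import *
C=cam('wrist')
q=back(C,[[262.7,30],[310,32.7],[295.7,191.7],[255,189]],.034); print(np.round(q,4),np.round(q.mean(0),4))
e=(q[0]+q[1]-q[2]-q[3]); print('yaw y axis',np.degrees(np.arctan2(e[1],e[0])),np.linalg.norm(e)/2)
h=back(C,[[281.7,94.7],[279,136]],.034);print(h)
p=back(C,[[276,182],[286,41]],.072);print(p)
for a in (h,p): d=a[1]-a[0];print(np.degrees(np.arctan2(d[1],d[0])),np.linalg.norm(d),a.mean(0))
E
```

```text
[[ 0.4174 -0.2053  0.034 ]
 [ 0.4668 -0.2079  0.034 ]
 [ 0.4535 -0.3777  0.034 ]
 [ 0.4056 -0.3743  0.034 ]] [ 0.4358 -0.2913  0.034 ]
yaw y axis 85.76174969043282 0.16984914666552398
[[ 0.43714229 -0.26926262  0.034     ]
 [ 0.43403811 -0.31341197  0.034     ]]
[[ 0.43091322 -0.359003    0.072     ]
 [ 0.44117593 -0.22357615  0.072     ]]
-94.02189729024585 0.04425834212631013 [ 0.4355902  -0.29133729  0.034     ]
85.66638235282416 0.13581515833249655 [ 0.43604457 -0.29128957  0.072     ]
```

Emit:
{"api": "carry_out", "payload": {
  "targets": [
    [[14,-8,29],[0,0,0]],
    [[14,-8,29],[0,0,0]],
    [[14,-8,29],[0,0,0]],
    [[14,-8,29],[0,0,0]],
    [[14,-8,29],[0,0,0]],
    [[14,0,29],[0,0,0]],
    [[14,0,29],[0,0,0]],
    [[14,0,29],[0,0,0]],
    [[14,0,29],[0,0,0]],
    [[14,0,24],[0,0,0]],
    [[0,0,0],[0,0,0]],
    [[0,0,0],[0,0,0]]
  ]
}}

```text
time_s: 3.7
tool_pos: [0.5781, -0.0823, 0.2973]
tool_rot: [-90.0, 0.0, -0.0]
force: [0.5, -0.0, -0.4]
grip_width: 0.0868
```

```bash
python3 - <<'E'
from h import *
st(); shot('wrist','w2')
E
```

```text
t 3.7 pos [ 0.5781 -0.0823  0.2973] rot [-9.002e+01  3.000e-02 -1.000e-02] F [ 0.5 -0.  -0.4] w 0.0868 q [ 36.3  11.7 -36.   85.1   6.9  85.5   0.3]
```

View pics/w2.png

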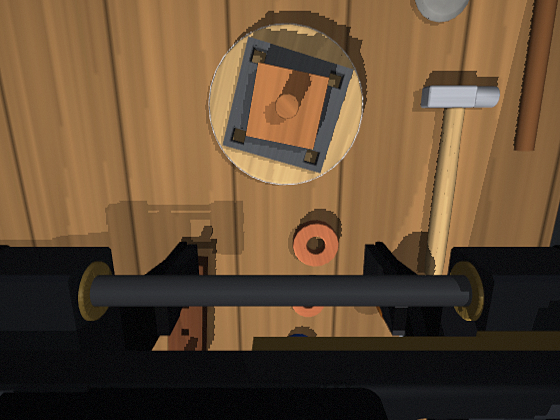

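```bash
python3 - <<'E'
import cv2
im=cv2.imread('pics/w2.png')
cv2.imwrite('pics/w2c.png',cv2.resize(im[15:195,190:390],None,fx=3.3,fy=3.3,interpolation=cv2.INTER_CUBIC))
E
```

```text
(no output)
```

View pics/w2c.png

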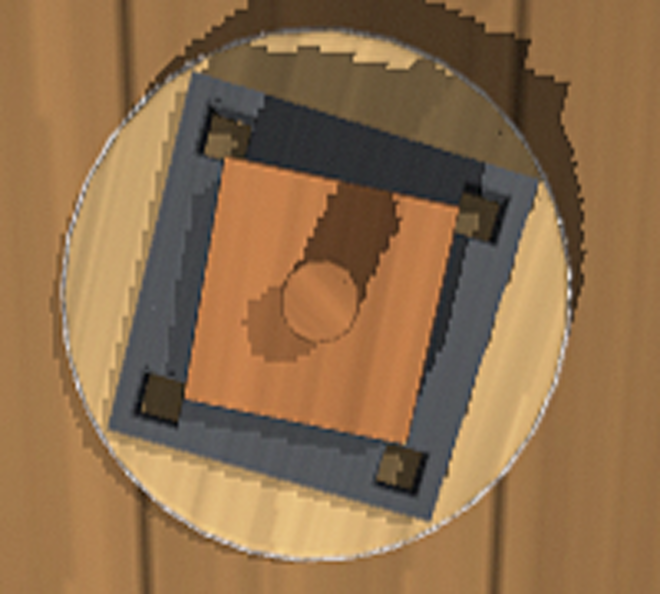

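```bash
cat >> h.py <<'E'
def quad(C,px,z):
    q=back(C,px,z); e=(q[0]+q[1]-q[2]-q[3])/2; f=(q[1]+q[2]-q[0]-q[3])/2
    print('c',np.round(q.mean(0),4),'up',round(np.degrees(np.arctan2(e[1],e[0])),2),round(np.linalg.norm(e),4),'right',round(np.degrees(np.arctan2(f[1],f[0])),2),round(np.linalg.norm(f),4)); return q
E
python3 - <<'E'
from h import *
C=cam('wrist'); o=np.array([190,15])
f=lambda a:np.array(a)/3.3+o
quad(C,f([[200,72],[540,178],[433,520],[108,430]]),.05)
quad(C,f([[228,134],[480,216],[400,467],[161,397]]),.05)
quad(C,f([[228,157],[459,207],[408,443],[187,402]]),.086)
print(back(C,f([[320,301]]),.120))
goal([.585,-.003,.16],0)
E
```

```text
c [0.5841 0.0018 0.05  ] up 73.59 0.1238 right -15.74 0.1229
c [0.5831 0.0018 0.05  ] up 73.47 0.0911 right -16.51 0.0911
c [0.5836 0.0013 0.086 ] up 78.87 0.0759 right -10.92 0.0746
[[0.58286683 0.00162451 0.12      ]]
shift tool [  7.1 137.2  80.5] rotvec [ 0.06 -0.12 -0.04]
```

```bash
python3 - <<'E'
from h import *
C=cam('top')
f=lambda a:np.array(a)/2.4+150
quad(C,f([[73,45],[178,27],[192,128],[92,146]]),.005)
quad(C,f([[22,231],[143,233],[139,350],[20,347]]),.010)
quad(C,f([[302,91],[424,124],[396,244],[274,208]]),.050)
goal([.583,.0015,.13],0)
E
```

```text
c [0.6731 0.224  0.005 ] up 9.6 0.1084 right -80.97 0.1084
c [0.464 0.275 0.01 ] up -0.7 0.1169 right -91.99 0.1223
c [0.5812 0.0014 0.05  ] up -14.23 0.1205 right -106.82 0.125
shift tool [  5.2 167.2  85. ] rotvec [ 0.06 -0.12 -0.04]
```

Emit:
{"api": "carry_out", "payload": {
  "targets": [
    [[1,30,16],[0,0,0]],
    [[1,35,16],[0,0,0]],
    [[1,35,17],[0,0,0]],
    [[1,34,17],[0,0,0]],
    [[1,32,18],[0,0,0]],
    [[0,25,0],[0,0,0]],
    [[0,15,0],[0,0,0]],
    [[0,0,0],[0,0,0]],
    [[0,0,0],[0,0,0]]
  ]
}}

```text
time_s: 4.65
tool_pos: [0.5837, 0.001, 0.0923]
tool_rot: [-90.0, -0.1, -0.1]
force: [-0.3, -0.2, 0.5]
grip_width: 0.0873
```

```bash
python3 - <<'E'
from h import *
st(); goal([.583,.0015,.091],0); shot('wrist','w3')
E
```

```text
t 4.65 pos [0.5837 0.001  0.0923] rot [-9.003e+01 -5.000e-02 -1.200e-01] F [-0.3 -0.2  0.5] w 0.0873 q [ 28.6  20.  -37.1 100.6  13.3  63.8 -12.9]
shift tool [-0.7  1.3  0.5] rotvec [ 0.03 -0.12  0.05]
```

View pics/w3.png

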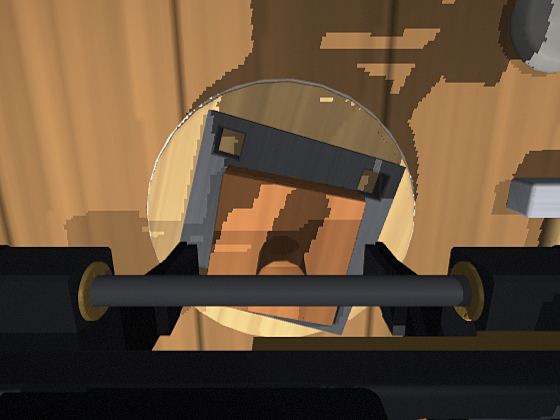

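Emit:
{"api": "carry_out", "payload": {
  "targets": [
    [[0,0,0],[0,0,0]],
    [[0,0,0],[0,0,0]],
    [[0,0,0],[0,0,0]],
    [[0,0,0],[0,0,0]],
    [[0,0,0],[0,0,0]],
    [[0,0,0],[0,0,0]],
    [[0,0,0],[0,0,0]],
    [[0,0,0],[0,0,0]]
  ],
  "jaw": 0,
  "squeeze": 25
}}

```text
time_s: 5.5
tool_pos: [0.5831, 0.0027, 0.0915]
tool_rot: [-90.0, 0.0, 0.0]
force: [0.0, -0.6, -0.1]
grip_width: 0.0314
```

Emit:
{"api": "carry_out", "payload": {
  "targets": [
    [[0,-10,0],[0,0,0]],
    [[0,-20,0],[0,0,0]],
    [[0,-30,0],[0,0,0]],
    [[0,-30,0],[0,0,0]],
    [[13,0,32],[0,0,0]],
    [[13,0,32],[0,0,0]],
    [[13,0,32],[0,0,0]],
    [[13,0,32],[0,0,0]],
    [[13,0,32],[0,0,0]],
    [[13,0,32],[0,0,0]],
    [[11,0,31],[0,0,0]],
    [[0,0,0],[0,0,0]]
  ]
}}

```text
time_s: 6.7
tool_pos: [0.6708, 0.2327, 0.1813]
tool_rot: [-89.7, 0.1, 0.4]
force: [-1.0, 0.8, 0.3]
grip_width: 0.0231
```

```bash
python3 - <<'E'
from h import *
st(); shot('wrist','w4'); shot('scene','s4')
E
```

```text
t 6.7 pos [0.6708 0.2327 0.1813] rot [-8.97e+01  8.00e-02  4.30e-01] F [-1.   0.8  0.3] w 0.0231 q [  5.4  32.  -39.7  75.4  19.8  79.5 -33. ]
```

View pics/w4.png

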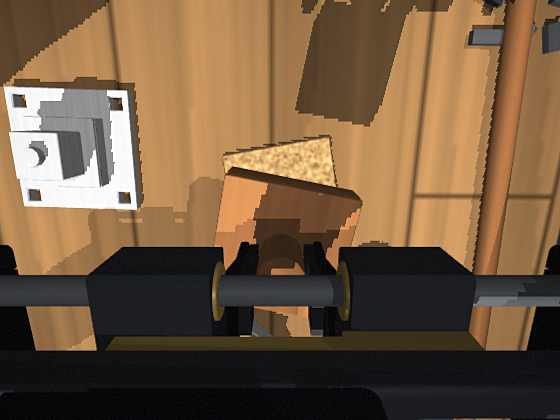

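View pics/s4.png

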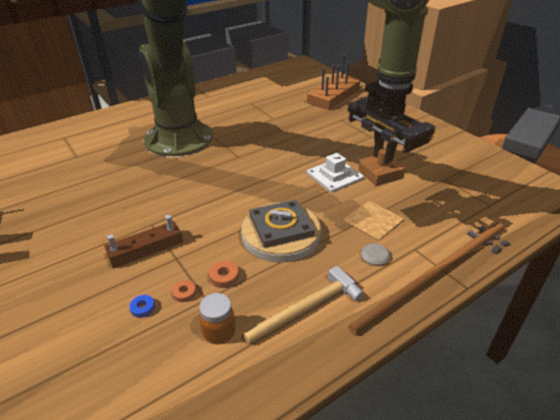

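```bash
python3 - <<'E'
import cv2
im=cv2.imread('pics/w4.png')
cv2.imwrite('pics/w4c.png',cv2.resize(im[130:350,190:400],None,fx=3,fy=2.7,interpolation=cv2.INTER_CUBIC))
E
```

```text
(no output)
```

View pics/w4c.png

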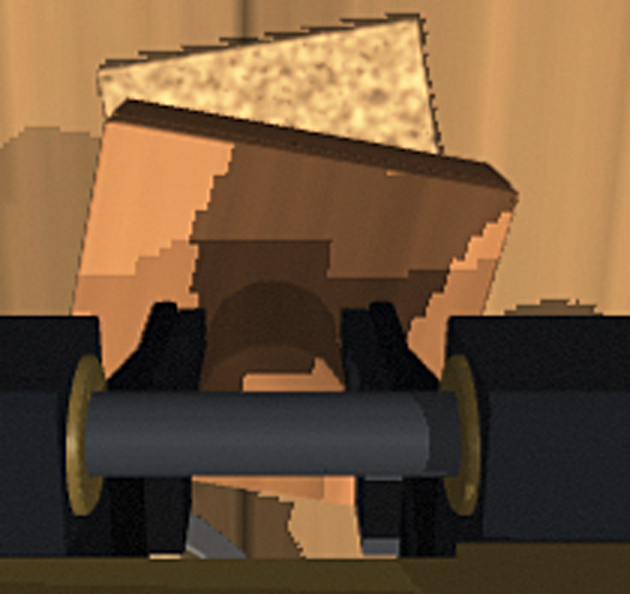

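```bash
python3 - <<'E'
from h import *
C=cam('wrist')
for z in (.15,.16,.165,.17,.175,.18):
    a=back(C,[[225,175.2],[361.3,205.2]],z); d=a[1]-a[0]; print(z,np.linalg.norm(d),np.degrees(np.arctan2(d[1],d[0])))
pad=back(C,[[190+98/3,130+70/2.7],[190+420/3,130+15/2.7]],.005); d=pad[1]-pad[0]; print(pad,np.linalg.norm(d),np.degrees(np.arctan2(d[1],d[0])))
goal([.673,.224,.1],20.5)
E
```

```text
0.15 0.08274616654538505 -12.430792227810691
0.16 0.07846692000589833 -12.430792227810683
0.165 0.07632729673615497 -12.4307922278107
0.17 0.07418767346641163 -12.430792227810718
0.175 0.07204805019666825 -12.430792227810695
0.18 0.06990842692692502 -12.430792227810738
[[0.61176102 0.26402693 0.005     ]
 [0.71895185 0.28441139 0.005     ]] 0.10911187189207815 10.767360260104878
shift tool [ 1.6 81.3 -2.9] rotvec [-2.000e-02 -2.035e+01 -6.000e-02]
```

Emit:
{"api": "carry_out", "payload": {
  "targets": [
    [[2,20,-2],[0,-7.3,0]],
    [[1,20,-2],[0,-7.3,0]],
    [[0,20,0],[0,-7.3,0]],
    [[0,20,0],[0,0,0]],
    [[0,20,0],[0,0,0]],
    [[0,15,0],[0,0,0]],
    [[0,8,0],[0,0,0]],
    [[0,4,0],[0,0,0]],
    [[0,0,0],[0,0,0]],
    [[0,0,0],[0,0,0]]
  ]
}}

```text
time_s: 7.8
tool_pos: [0.6758, 0.2221, 0.0556]
tool_rot: [-90.0, -0.1, 21.9]
force: [0.4, -0.5, -1.2]
grip_width: 0.0233
```

```bash
python3 - <<'E'
from h import *
st(); shot('wrist','w5');shot('scene','s5')
im=cv2.imread('pics/s5.png'); cv2.imwrite('pics/s5c.png',cv2.resize(im[100:300,250:450],None,fx=3,fy=3))
E
```

```text
t 7.8 pos [0.6758 0.2221 0.0556] rot [-9.001e+01 -8.000e-02  2.192e+01] F [ 0.4 -0.5 -1.2] w 0.0233 q [  7.7  38.6 -41.   82.4  26.1  68.6 -14.7]
```

View pics/w5.png

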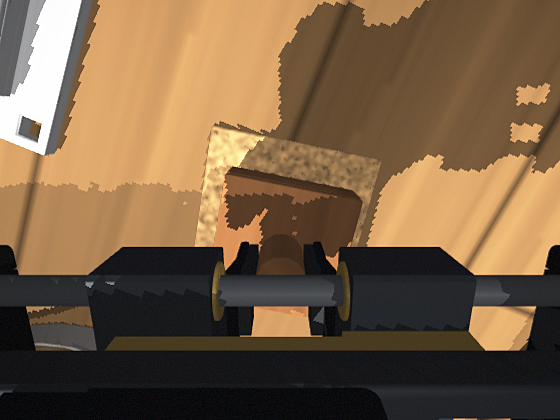

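View pics/s5c.png

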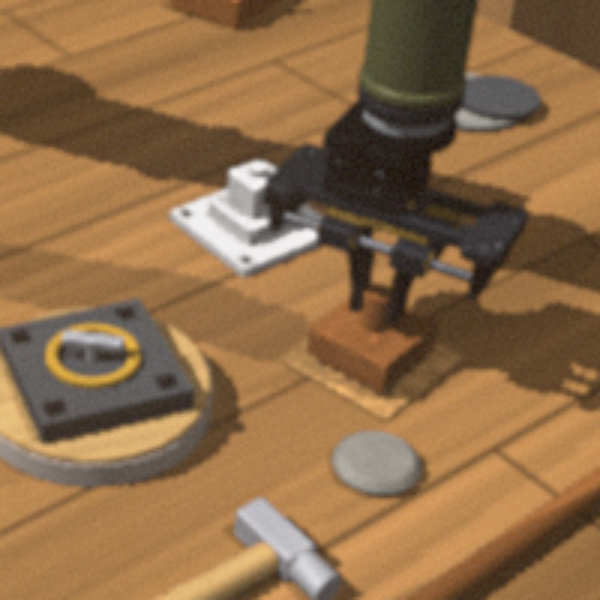

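Emit:
{"api": "carry_out", "payload": {
  "targets": [
    [[0,2,0],[0,0,0]],
    [[0,2,0],[0,0,0]],
    [[0,1,0],[0,0,0]],
    [[0,0,0],[0,0,0]],
    [[0,0,0],[0,0,0]]
  ]
}}

```text
time_s: 8.4
tool_pos: [0.6753, 0.2218, 0.0494]
tool_rot: [-90.0, 0.0, 21.9]
force: [-0.4, 0.8, -1.4]
grip_width: 0.0231
```

Emit:
{"api": "carry_out", "payload": {
  "targets": [
    [[0,1,0],[0,0,0]],
    [[0,1,0],[0,0,0]],
    [[0,0,0],[0,0,0]],
    [[0,0,0],[0,0,0]]
  ]
}}

```text
time_s: 8.8
tool_pos: [0.6755, 0.2219, 0.0482]
tool_rot: [-90.0, -0.0, 21.9]
force: [-0.9, -0.4, 3.3]
grip_width: 0.0235
```

```bash
python3 - <<'E'
from h import *
st()
E
```

```text
t 8.8 pos [0.6755 0.2219 0.0482] rot [-9.002e+01 -3.000e-02  2.192e+01] F [-0.9 -0.4  3.3] w 0.0235 q [  7.6  39.  -40.8  82.7  26.4  68.  -14.9]
```

Emit:
{"api": "carry_out", "payload": {
  "targets": [
    [[0,0,0],[0,0,0]],
    [[0,0,0],[0,0,0]],
    [[0,0,0],[0,0,0]],
    [[0,0,0],[0,0,0]],
    [[0,-20,0],[0,0,0]],
    [[0,-40,0],[0,0,0]],
    [[0,-40,0],[0,0,0]],
    [[0,-40,0],[0,0,0]],
    [[0,-40,0],[0,7.4,0]],
    [[0,-40,0],[0,7.4,0]],
    [[0,-20,0],[0,7.2,0]],
    [[0,0,0],[0,0,0]]
  ],
  "jaw": 1
}}

```text
time_s: 10.0
tool_pos: [0.6765, 0.2231, 0.2921]
tool_rot: [-89.9, -0.4, -0.2]
force: [0.7, -0.3, 0.3]
grip_width: 0.0868
```

```bash
python3 - <<'E'
from h import *
st(); goal([.46,.2,.29],0); shot('top','t6')
im=cv2.imread('pics/t6.png'); cv2.imwrite('pics/t6c.png',cv2.resize(im[130:330,140:350],None,fx=3,fy=3,interpolation=cv2.INTER_CUBIC))
E
```

```text
t 10.0 pos [0.6765 0.2231 0.2921] rot [-89.86  -0.39  -0.15] F [ 0.7 -0.3  0.3] w 0.0868 q [  4.8  29.8 -40.3  65.5  18.8  90.6 -31.4]
shift tool [-216.5    0.6  -23.6] rotvec [-0.14 -0.15  0.39]
```

View pics/t6c.png

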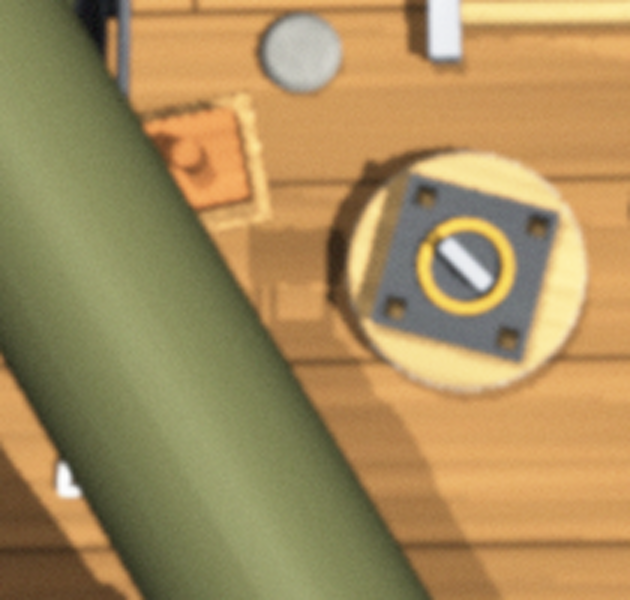

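Emit:
{"api": "carry_out", "payload": {
  "targets": [
    [[-40,0,-4],[0,0,0]],
    [[-40,0,-4],[0,0,0]],
    [[-40,0,-4],[0,0,0]],
    [[-40,0,-4],[0,0,0]],
    [[-40,0,-4],[0,0,0]],
    [[-16,0,-4],[0,0,0]],
    [[0,0,0],[0,0,0]],
    [[0,0,0],[0,0,0]]
  ]
}}

```text
time_s: 10.85
tool_pos: [0.4595, 0.1973, 0.2866]
tool_rot: [-90.1, 0.0, -0.1]
force: [0.8, 0.3, 0.2]
grip_width: 0.0872
```

```bash
python3 - <<'E'
from h import *
st(); shot('wrist','w7');shot('scene','s7')
im=cv2.imread('pics/s7.png'); cv2.imwrite('pics/s7c.png',cv2.resize(im[100:300,220:450],None,fx=3,fy=3))
im=cv2.imread('pics/w7.png'); cv2.imwrite('pics/w7c.png',cv2.resize(im[0:230,160:400],None,fx=2.6,fy=2.6,interpolation=cv2.INTER_CUBIC))
E
```

```text
t 10.85 pos [0.4595 0.1973 0.2866] rot [-9.006e+01  2.000e-02 -8.000e-02] F [0.8 0.3 0.2] w 0.0872 q [ 19.    0.3 -45.   96.8   0.2  83.1 -26. ]
```

View pics/w7c.png

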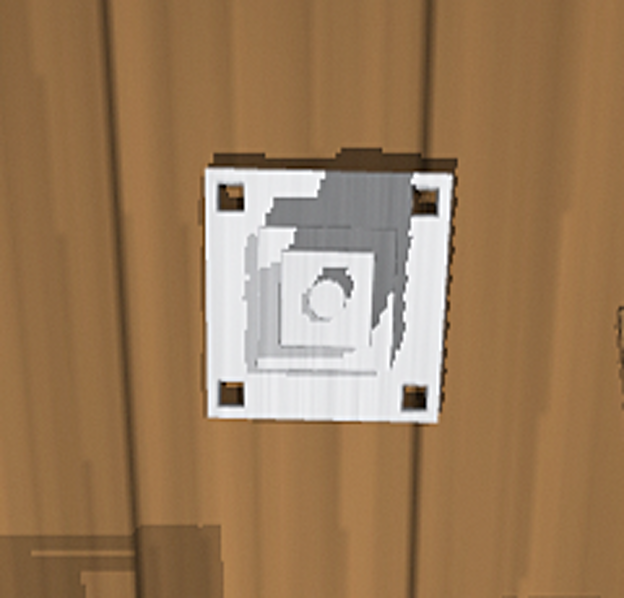

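View pics/s7c.png

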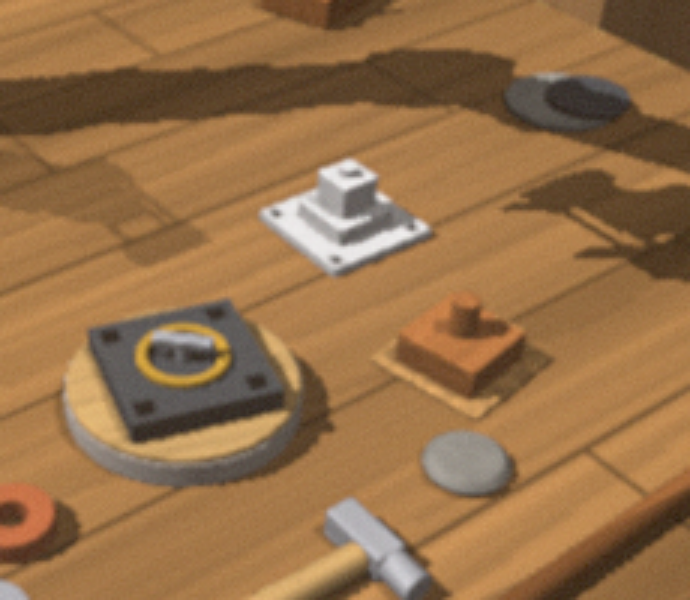

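```bash
python3 - <<'E'
from h import *
C=cam('wrist'); o=np.array([160,0])
f=lambda a:np.array(a)/2.6+o
quad(C,f([[207,168],[454,174],[438,423],[208,417]]),.01)
quad(C,f([[231,197],[426,202],[414,398],[231,394]]),.01)
quad(C,f([[282,251],[374,252],[371,347],[281,345]]),.062)
goal([.463,.276,.10],-1.5)
E
```

```text
c [0.4651 0.2755 0.01  ] up 88.38 0.1164 right -1.44 0.1159
c [0.4645 0.2753 0.01  ] up 88.33 0.092 right -1.36 0.0919
c [0.4645 0.2752 0.062 ] up 88.93 0.039 right -0.97 0.039
shift tool [  3.1 186.8  78.1] rotvec [-0.03  1.41 -0.07]
```

Emit:
{"api": "carry_out", "payload": {
  "targets": [
    [[2,0,26],[0,1.4,0]],
    [[2,30,26],[0,0,0]],
    [[1,40,26],[0,0,0]],
    [[0,45,0],[0,0,0]],
    [[0,45,0],[0,0,0]],
    [[0,40,0],[0,0,0]],
    [[0,20,0],[0,0,0]],
    [[0,0,0],[0,0,0]],
    [[0,0,0],[0,0,0]]
  ]
}}

```text
time_s: 11.85
tool_pos: [0.466, 0.2767, 0.0673]
tool_rot: [-89.9, 0.1, -1.5]
force: [0.4, -1.0, 0.5]
grip_width: 0.0871
```

```bash
python3 - <<'E'
from h import *
st(); goal([.4646,.2753,.032],-1.4); shot('wrist','w8')
E
```

```text
t 11.85 pos [0.466  0.2767 0.0673] rot [-8.994e+01  8.000e-02 -1.460e+00] F [ 0.4 -1.   0.5] w 0.0871 q [  7.6  19.  -47.1 107.3  15.8  60.4 -47.3]
shift tool [-1.3 35.3 -1.5] rotvec [-0.06 -0.06 -0.08]
```

View pics/w8.png

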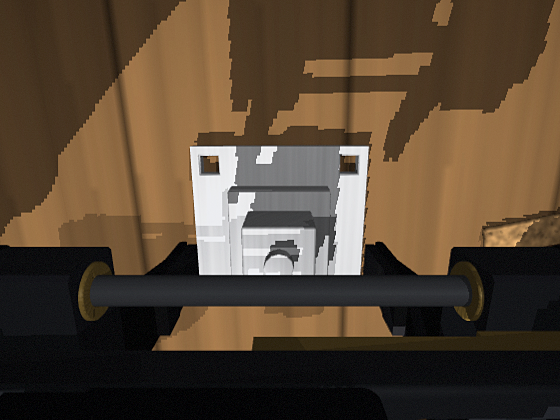

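Emit:
{"api": "carry_out", "payload": {
  "targets": [
    [[-1,20,-1],[0,0,0]],
    [[0,10,0],[0,0,0]],
    [[0,5,0],[0,0,0]],
    [[0,0,0],[0,0,0]],
    [[0,0,0],[0,0,0]]
  ]
}}

```text
time_s: 12.4
tool_pos: [0.4651, 0.2754, 0.0332]
tool_rot: [-90.0, -0.1, -1.5]
force: [-0.4, 1.2, 0.2]
grip_width: 0.087
```

Emit:
{"api": "carry_out", "payload": {
  "targets": [
    [[0,0,0],[0,0,0]],
    [[0,0,0],[0,0,0]],
    [[0,0,0],[0,0,0]],
    [[0,0,0],[0,0,0]],
    [[0,0,0],[0,0,0]],
    [[0,0,0],[0,0,0]],
    [[0,0,0],[0,0,0]],
    [[0,0,0],[0,0,0]],
    [[0,0,0],[0,0,0]],
    [[0,0,0],[0,0,0]],
    [[0,0,0],[0,0,0]]
  ],
  "jaw": 0,
  "squeeze": 55
}}

```text
time_s: 13.5
tool_pos: [0.4647, 0.275, 0.0325]
tool_rot: [-90.0, -0.0, -1.5]
force: [0.5, 1.0, -0.6]
grip_width: 0.0396
```

```bash
python3 - <<'E'
from h import *
st()
E
```

```text
t 13.5 pos [0.4647 0.275  0.0325] rot [-9.00e+01 -1.00e-02 -1.48e+00] F [ 0.5  1.  -0.6] w 0.0396 q [  6.3  21.6 -45.8 109.1  18.3  56.8 -49.2]
```

Emit:
{"api": "carry_out", "payload": {
  "targets": [
    [[0,-10,0],[0,0,0]],
    [[0,-30,0],[0,0,0]],
    [[0,-40,0],[0,0,0]],
    [[0,-40,0],[0,0,0]],
    [[18,0,-39],[0,0,0]],
    [[18,0,-39],[0,0,0]],
    [[18,0,-39],[0,0,0]],
    [[18,0,-39],[0,0,0]],
    [[18,0,-39],[0,0,0]],
    [[18,0,-39],[0,0,0]],
    [[17,0,-37],[0,0,0]],
    [[0,0,0],[0,0,0]]
  ]
}}

```text
time_s: 14.7
tool_pos: [0.5836, -0.0086, 0.1515]
tool_rot: [-90.3, 0.1, -2.1]
force: [-0.5, -0.7, -6.1]
grip_width: 0.0396
```

Emit:
{"api": "carry_out", "payload": {
  "targets": [
    [[0,0,0],[0,-7.5,0]],
    [[0,0,0],[0,-7.5,0]],
    [[0,0,0],[0,-7.5,0]],
    [[0,0,0],[0,-7.5,0]],
    [[0,0,0],[0,-7.5,0]],
    [[0,0,0],[0,-7.7,0]],
    [[0,0,0],[0,0,0]],
    [[0,0,0],[0,0,0]]
  ]
}}

```text
time_s: 15.5
tool_pos: [0.5819, 0.001, 0.1522]
tool_rot: [-89.9, 0.0, 43.5]
force: [-0.6, -0.1, -5.5]
grip_width: 0.0396
```

```bash
python3 - <<'E'
from h import *
st(); goal([.5835,.0018,.11],43.8);shot('wrist','w9');shot('scene','s9')
im=cv2.imread('pics/s9.png'); cv2.imwrite('pics/s9c.png',cv2.resize(im[120:300,200:400],None,fx=3,fy=3))
E
```

```text
t 15.5 pos [0.5819 0.001  0.1522] rot [-8.994e+01  5.000e-02  4.355e+01] F [-0.6 -0.1 -5.5] w 0.0396 q [ 35.9  18.3 -45.9  97.   13.8  70.7  30.4]
shift tool [ 1.7 42.1 -0.6] rotvec [-0.06 -0.25 -0.05]
```

View pics/w9.png

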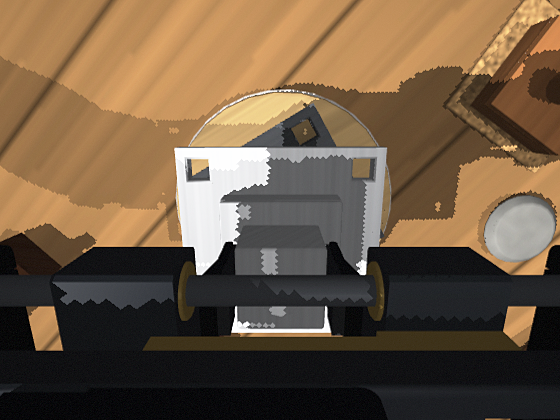

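View pics/s9c.png

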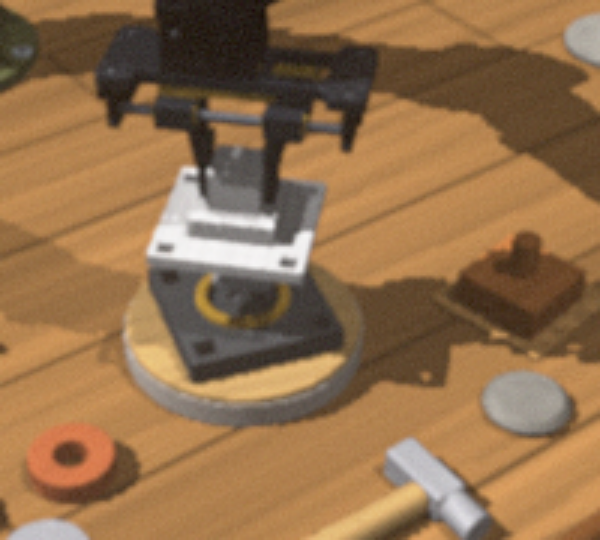

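Emit:
{"api": "carry_out", "payload": {
  "targets": [
    [[2,15,-1],[0,0,0]],
    [[0,15,0],[0,0,0]],
    [[0,10,0],[0,0,0]],
    [[0,5,0],[0,0,0]],
    [[0,2,0],[0,0,0]],
    [[0,2,0],[0,0,0]],
    [[0,0,0],[0,0,0]],
    [[0,0,0],[0,0,0]]
  ]
}}

```text
time_s: 16.4
tool_pos: [0.5851, 0.0016, 0.104]
tool_rot: [-90.0, -0.0, 43.7]
force: [0.2, 0.7, -5.7]
grip_width: 0.0391
```

```bash
python3 - <<'E'
from h import *
st(); goal([.5835,.0018,.11],43.8)
E
```

```text
t 16.4 pos [0.5851 0.0016 0.104 ] rot [-9.004e+01 -3.000e-02  4.372e+01] F [ 0.2  0.7 -5.7] w 0.0391 q [ 34.6  21.3 -44.8  99.6  16.3  65.8  28.7]
shift tool [-1.  -6.   1.2] rotvec [ 0.04 -0.08  0.03]
```

Emit:
{"api": "carry_out", "payload": {
  "targets": [
    [[-1,2,1],[0,0,0]],
    [[0,2,0],[0,0,0]],
    [[0,2,0],[0,0,0]],
    [[0,0,0],[0,0,0]],
    [[0,0,0],[0,0,0]]
  ]
}}

```text
time_s: 16.9
tool_pos: [0.5833, 0.0016, 0.0975]
tool_rot: [-90.0, 0.0, 43.7]
force: [-1.3, 0.3, -5.5]
grip_width: 0.0395
```

```bash
python3 - <<'E'
from h import *
st(); goal([.5835,.0018,.11],43.8)
E
```

```text
t 16.9 pos [0.5833 0.0016 0.0975] rot [-9.000e+01  1.000e-02  4.372e+01] F [-1.3  0.3 -5.5] w 0.0395 q [ 34.5  21.5 -44.7 100.1  16.5  65.1  28.5]
shift tool [  0.3 -12.5  -0. ] rotvec [-0.   -0.08 -0.01]
```

Emit:
{"api": "carry_out", "payload": {
  "targets": [
    [[0,2,0],[0,0,0]],
    [[0,2,0],[0,0,0]],
    [[0,2,0],[0,0,0]],
    [[0,2,0],[0,0,0]],
    [[0,0,0],[0,0,0]],
    [[0,0,0],[0,0,0]]
  ]
}}

```text
time_s: 17.5
tool_pos: [0.5833, 0.0016, 0.0894]
tool_rot: [-90.0, 0.0, 43.7]
force: [0.4, 0.3, -5.0]
grip_width: 0.0399
```

```bash
python3 - <<'E'
from h import *
st(); goal([.5835,.0018,.0825],43.8); print(env.get_obs()['wrist_torque'])
E
```

```text
t 17.5 pos [0.5833 0.0016 0.0894] rot [-8.999e+01  1.000e-02  4.372e+01] F [ 0.4  0.3 -5. ] w 0.0399 q [ 34.3  22.  -44.5 100.6  17.   64.3  28.2]
shift tool [ 0.3  6.9 -0. ] rotvec [-0.01 -0.08 -0.01]
[ 0.03111295 -0.10649678 -0.01164878]
```

Emit:
{"api": "carry_out", "payload": {
  "targets": [
    [[0,1,0],[0,0,0]],
    [[0,1,0],[0,0,0]],
    [[0,1,0],[0,0,0]],
    [[0,1,0],[0,0,0]],
    [[0,1,0],[0,0,0]],
    [[0,1,0],[0,0,0]],
    [[0,0,0],[0,0,0]],
    [[0,0,0],[0,0,0]]
  ]
}}

```text
time_s: 18.3
tool_pos: [0.5836, 0.0017, 0.0854]
tool_rot: [-90.1, 0.0, 43.7]
force: [-4.5, -0.7, 8.0]
grip_width: 0.04
```

```bash
python3 - <<'E'
from h import *
st(); goal([.5835,.0018,.0825],43.8); print(env.get_obs()['wrist_torque'])
E
```

```text
t 18.3 pos [0.5836 0.0017 0.0854] rot [-9.007e+01  2.000e-02  4.373e+01] F [-4.5 -0.7  8. ] w 0.04 q [ 34.1  22.3 -44.4 100.8  17.3  63.9  27.9]
shift tool [0.  2.9 0.2] rotvec [ 0.07 -0.07 -0.02]
[-0.15829152  1.01610653  0.03077203]
```

Emit:
{"api": "carry_out", "payload": {
  "targets": [
    [[0,1,0],[0,0,0]],
    [[0,1,0],[0,0,0]],
    [[0,1,0],[0,0,0]],
    [[0,0,0],[0,0,0]],
    [[0,0,0],[0,0,0]]
  ]
}}

```text
time_s: 18.8
tool_pos: [0.5836, 0.0016, 0.0827]
tool_rot: [-90.1, 0.0, 43.7]
force: [-5.6, -0.4, 8.7]
grip_width: 0.0392
```

```bash
python3 - <<'E'
from h import *
st(); goal([.5835,.0018,.0825],43.8); print(env.get_obs()['wrist_torque'])
E
```

```text
t 18.8 pos [0.5836 0.0016 0.0827] rot [-9.008e+01  3.000e-02  4.372e+01] F [-5.6 -0.4  8.7] w 0.0392 q [ 34.1  22.5 -44.3 100.9  17.4  63.7  27.8]
shift tool [0.  0.2 0.2] rotvec [ 0.08 -0.08 -0.03]
[-0.11460652  1.30511393 -0.02677695]
```

Emit:
{"api": "carry_out", "payload": {
  "targets": [
    [[0,1,0],[0,0,0]],
    [[0,0.5,0],[0,0,0]],
    [[0,0,0],[0,0,0]],
    [[0,0,0],[0,0,0]]
  ]
}}

```text
time_s: 19.2
tool_pos: [0.5836, 0.0016, 0.0825]
tool_rot: [-90.1, 0.1, 43.7]
force: [-8.9, -1.2, 17.9]
grip_width: 0.0396
```

```bash
python3 - <<'E'
from h import *
st(); goal([.5835,.0018,.0825],43.8); print(env.get_obs()['wrist_torque'])
E
```

```text
t 19.2 pos [0.5836 0.0016 0.0825] rot [-9.010e+01  6.000e-02  4.372e+01] F [-8.9 -1.2 17.9] w 0.0396 q [ 34.   22.5 -44.3 100.9  17.5  63.7  27.8]
shift tool [0.  0.  0.2] rotvec [ 0.1  -0.08 -0.06]
[-0.10637754  1.89933211  0.04833559]
```

Emit:
{"api": "carry_out", "payload": {
  "targets": [
    [[0,-0.8,0],[0,0,0]],
    [[0,0,0],[0,5,0]],
    [[0,0,0],[0,5,0]],
    [[0,0,0],[0,5,0]],
    [[0,0,0],[0,5,0]],
    [[0,0,0],[0,0,0]]
  ]
}}

```text
time_s: 19.8
tool_pos: [0.5858, 0.0018, 0.083]
tool_rot: [-90.2, -0.3, 23.6]
force: [-1.6, 0.3, 10.1]
grip_width: 0.0397
```

```bash
python3 - <<'E'
from h import *
st(); goal([.5835,.0018,.0825],-16.2); print(env.get_obs()['wrist_torque']); shot('wrist','w10')
E
```

```text
t 19.8 pos [0.5858 0.0018 0.083 ] rot [-90.18  -0.26  23.63] F [-1.6  0.3 10.1] w 0.0397 q [ 31.2  21.5 -40.7 100.9  15.7  63.    9. ]
shift tool [-2.1  0.5  0.9] rotvec [ 0.08 39.83  0.31]
[-0.0739288   0.50411389 -0.21668483]
```

View pics/w10.png

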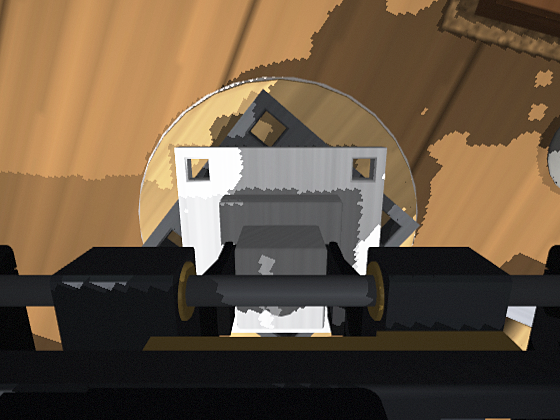

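Emit:
{"api": "carry_out", "payload": {
  "targets": [
    [[-1,0,0.5],[0,6,0]],
    [[-0.5,0,0],[0,6,0]],
    [[0,0,0],[0,6,0]],
    [[0,0,0],[0,6,0]],
    [[0,0,0],[0,5,0]],
    [[0,0,0],[0,5,0]],
    [[0,0,0],[0,0,0]],
    [[0,0,0],[0,0,0]]
  ]
}}

```text
time_s: 20.65
tool_pos: [0.5846, 0.0012, 0.0832]
tool_rot: [-90.0, -0.4, -10.3]
force: [-0.5, -0.8, 9.8]
grip_width: 0.0395
```

```bash
python3 - <<'E'
from h import *
st(); goal([.5835,.0018,.0825],-16.2); print(env.get_obs()['wrist_torque']);  shot('wrist','w11')
E
```

```text
t 20.65 pos [0.5846 0.0012 0.0832] rot [-90.01  -0.36 -10.32] F [-0.5 -0.8  9.8] w 0.0395 q [ 26.7  20.  -34.9 101.3  12.9  62.4 -22.8]
shift tool [-1.2  0.7  0.4] rotvec [-0.01  5.88  0.36]
[-0.18940901  0.43812989 -0.15090169]
```

View pics/w11.png

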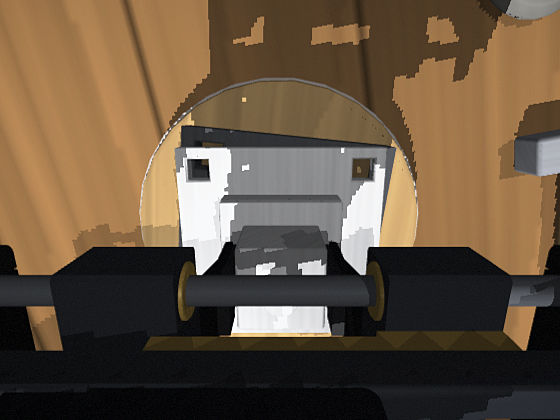

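Continue to the stop, about 6° further with a small overshoot.

Emit:
{"api": "carry_out", "payload": {
  "targets": [
    [[-1,0,0.3],[0,3,0]],
    [[0,0,0],[0,2,0]],
    [[0,0,0],[0,2,0]],
    [[0,0,0],[0,0,0]],
    [[0,0,0],[0,0,0]]
  ]
}}

```text
time_s: 21.2
tool_pos: [0.5831, 0.0018, 0.0831]
tool_rot: [-90.0, -0.3, -17.3]
force: [-1.6, -1.6, 11.6]
grip_width: 0.0396
```

```bash
python3 - <<'E'
from h import *
st(); goal([.5835,.0018,.0825],-16.2); print(env.get_obs()['wrist_torque']);  shot('wrist','w12')
im=cv2.imread('pics/w12.png'); cv2.imwrite('pics/w12c.png',cv2.resize(im[60:260,130:440],None,fx=2.5,fy=2.5,interpolation=cv2.INTER_CUBIC))
E
```

```text
t 21.2 pos [0.5831 0.0018 0.0831] rot [-90.    -0.3  -17.26] F [-1.6 -1.6 11.6] w 0.0396 q [ 25.8  19.6 -33.8 101.4  12.3  62.3 -29.4]
shift tool [0.4 0.6 0.2] rotvec [-0.   -1.06  0.3 ]
[-0.23794121  0.77771425  0.04543904]
```

View pics/w12c.png

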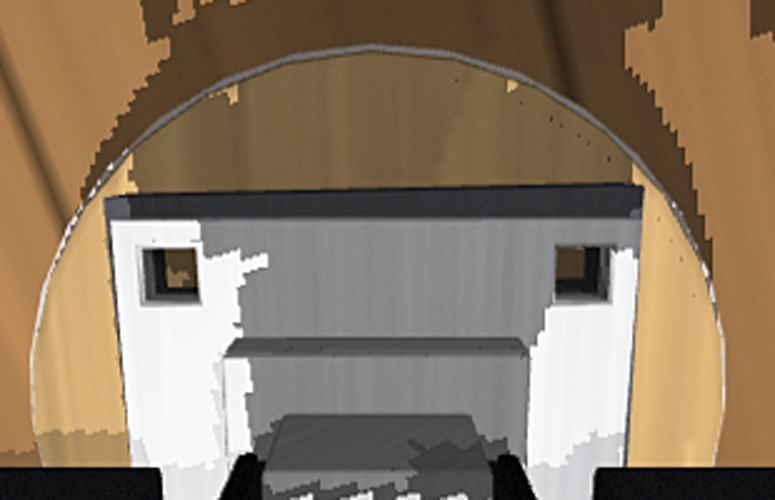

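Emit:
{"api": "carry_out", "payload": {
  "targets": [
    [[0,0,0],[0,2,0]],
    [[0,0,0],[0,0,0]],
    [[0,0,0],[0,0,0]]
  ]
}}

```text
time_s: 21.55
tool_pos: [0.5829, 0.0019, 0.0832]
tool_rot: [-90.0, -0.3, -19.1]
force: [-2.6, -1.0, 10.6]
grip_width: 0.0396
```

```bash
python3 - <<'E'
from h import *
st(); goal([.5835,.0018,.0825],-16.2); print(env.get_obs()['wrist_torque']);  shot('wrist','w13')
im=cv2.imread('pics/w13.png'); cv2.imwrite('pics/w13c.png',cv2.resize(im[60:260,130:440],None,fx=2.5,fy=2.5,interpolation=cv2.INTER_CUBIC))
E
```

```text
t 21.55 pos [0.5829 0.0019 0.0832] rot [-90.04  -0.3  -19.07] F [-2.6 -1.  10.6] w 0.0396 q [ 25.5  19.6 -33.5 101.5  12.2  62.3 -31.2]
shift tool [0.6 0.7 0.1] rotvec [ 0.05 -2.87  0.3 ]
[-0.2548343   0.87269047  1.15785808]
```

View pics/w13c.png

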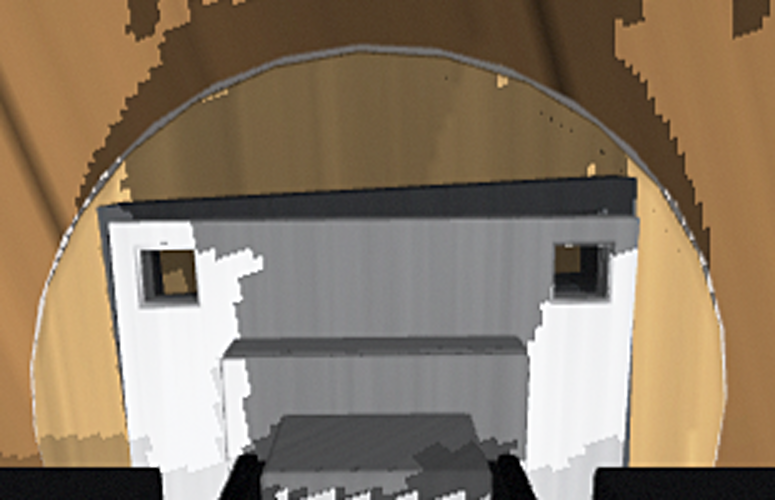

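Emit:
{"api": "carry_out", "payload": {
  "targets": [
    [[0,0,0],[0,-1.2,0]],
    [[0.5,0,0],[0,-1,0]],
    [[0,-1,0],[0,0,0]],
    [[0,-1,0],[0,0,0]],
    [[0,-1,0],[0,0,0]],
    [[0,-1,0],[0,0,0]],
    [[0,0,0],[0,0,0]],
    [[0,0,0],[0,0,0]]
  ]
}}

```text
time_s: 22.4
tool_pos: [0.5831, 0.002, 0.0854]
tool_rot: [-89.9, -0.2, -17.1]
force: [1.2, -0.7, 5.9]
grip_width: 0.0396
```

```bash
python3 - <<'E'
from h import *
st(); goal([.5835,.0018,.0825],-16.2); print(env.get_obs()['wrist_torque']);  shot('wrist','w14')
im=cv2.imread('pics/w14.png'); cv2.imwrite('pics/w14c.png',cv2.resize(im[60:260,130:440],None,fx=2.5,fy=2.5,interpolation=cv2.INTER_CUBIC))
E
```

```text
t 22.4 pos [0.5831 0.002  0.0854] rot [-89.94  -0.22 -17.09] F [ 1.2 -0.7  5.9] w 0.0396 q [ 25.9  19.5 -33.9 101.3  12.2  62.6 -29.1]
shift tool [ 0.4  2.9 -0. ] rotvec [-0.06 -0.89  0.22]
[-0.0308917  -0.16347004 -0.17912967]
```

View pics/w14c.png

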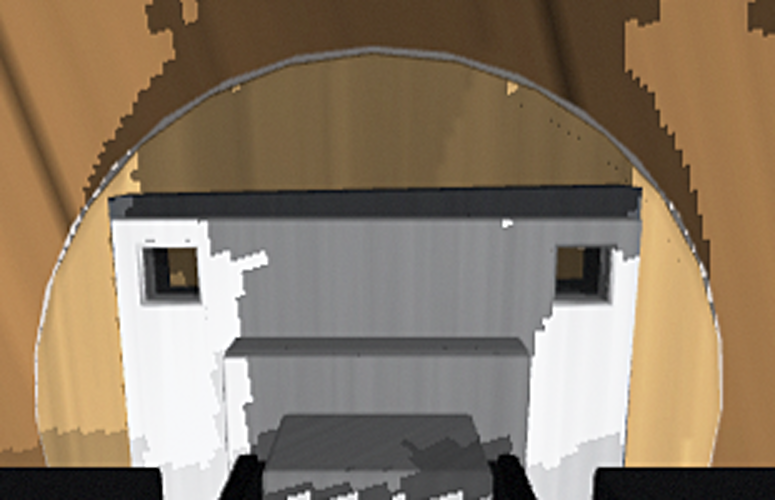

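Emit:
{"api": "carry_out", "payload": {
  "targets": [
    [[0,0,0],[0,-0.8,0]],
    [[0,-1,0],[0,0,0]],
    [[0,-1,0],[0,0,0]],
    [[0,0,0],[0,0,0]],
    [[0,0,0],[0,0,0]]
  ]
}}

```text
time_s: 22.95
tool_pos: [0.5831, 0.0019, 0.0856]
tool_rot: [-89.9, -0.2, -16.3]
force: [5.6, 0.6, -4.7]
grip_width: 0.0392
```

```bash
python3 - <<'E'
from h import *
st(); goal([.5835,.0018,.0825],-16.2); print(env.get_obs()['wrist_torque'])
E
```

```text
t 22.95 pos [0.5831 0.0019 0.0856] rot [-89.9   -0.21 -16.29] F [ 5.6  0.6 -4.7] w 0.0392 q [ 26.   19.6 -34.  101.3  12.2  62.6 -28.3]
shift tool [ 0.4  3.1 -0. ] rotvec [-0.1  -0.09  0.21]
[-0.02179275 -1.43921216 -0.16873453]
```

Emit:
{"api": "carry_out", "payload": {
  "targets": [
    [[0,0,0],[0,0,0]],
    [[0,0,0],[0,0,0]],
    [[0,0,0],[0,0,0]],
    [[0,0,0],[0,0,0]],
    [[0,-30,0],[0,0,0]],
    [[0,-45,0],[0,0,0]],
    [[0,-45,0],[0,0,0]],
    [[0,-45,0],[0,0,0]],
    [[0,-35,-40],[0,0,0]],
    [[0,0,-40],[0,0,0]],
    [[0,0,0],[0,0,0]],
    [[0,0,0],[0,0,0]]
  ],
  "jaw": 1
}}

```text
time_s: 24.15
tool_pos: [0.559, -0.0739, 0.2836]
tool_rot: [-90.0, 0.0, -16.4]
force: [0.2, 0.2, -0.3]
grip_width: 0.087
```

```bash
python3 - <<'E'
from h import *
st(); shot('wrist','w15');shot('scene','s15');shot('top','t15')
im=cv2.imread('pics/w15.png'); cv2.imwrite('pics/w15c.png',cv2.resize(im[10:210,180:390],None,fx=3,fy=3,interpolation=cv2.INTER_CUBIC))
E
```

```text
t 24.15 pos [ 0.559  -0.0739  0.2836] rot [-9.002e+01  3.000e-02 -1.644e+01] F [ 0.2  0.2 -0.3] w 0.087 q [ 34.2   8.7 -32.8  89.3   4.7  83.5 -15.3]
```

View pics/w15c.png

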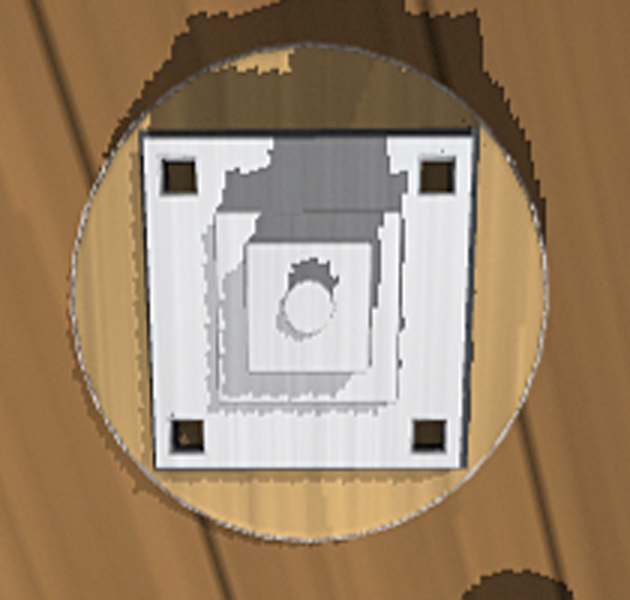

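View pics/s15.png

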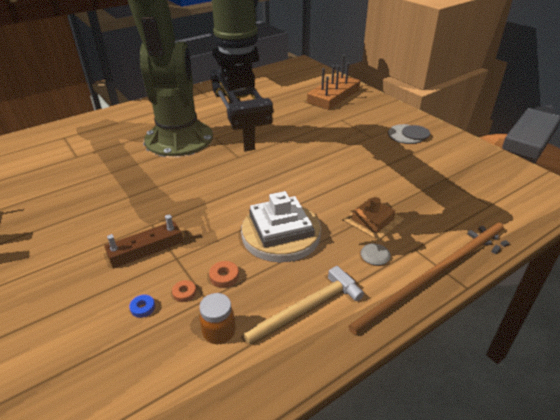

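```bash
python3 - <<'E'
from h import *
C=cam('wrist'); o=np.array([180,10])
f=lambda a:np.array(a)/3+o
q=quad(C,f([[180,176],[437,176],[429,436],[187,436]]),.063); print(np.round(q,4))
quad(C,f([[143,134],[474,134],[464,467],[156,467]]),.063)
quad(C,f([[248,241],[373,242],[370,374],[249,372]]),.115)
goal([.4412,-.2236,.28],-4.3)
E
```

```text
c [0.582  0.0045 0.063 ] up 73.87 0.0915 right -16.11 0.0915
[[ 0.5509  0.0611  0.063 ]
 [ 0.6385  0.0358  0.063 ]
 [ 0.6133 -0.0522  0.063 ]
 [ 0.5252 -0.0267  0.063 ]]
c [0.5826 0.0053 0.063 ] up 74.27 0.117 right -16.11 0.117
c [0.5822 0.0042 0.115 ] up 73.56 0.04 right -16.79 0.039
shift tool [ -71.1    3.3 -179.4] rotvec [ -0.04 -11.85  -0.06]
```

```bash
python3 - <<'E'
from h import *
C=cam('wrist'); o=np.array([180,10])
f=lambda a:np.array(a)/3+o
a=back(C,f([[69,300],[547,300],[307,43],[307,541]]),.03); print(np.round(a,4), np.round(a.mean(0),4))
print(np.linalg.norm(a[0]-a[1]),np.linalg.norm(a[2]-a[3]))
b=back(C,f([[140,131],[478,128]]),.05); d=b[1]-b[0]; print(b,np.linalg.norm(d),np.degrees(np.arctan2(d[1],d[0])))
u=d/np.linalg.norm(d); n=np.array([u[1],-u[0],0]); print('base c est',b.mean(0)+n*.062)
# same on w2
E
```

```text
[[ 0.492   0.0351  0.03  ]
 [ 0.6745 -0.0176  0.03  ]
 [ 0.6083  0.0972  0.03  ]
 [ 0.5559 -0.085   0.03  ]] [0.5827 0.0074 0.03  ]
0.19003507174847498 0.18966869055518268
[[0.5406783  0.08172605 0.05      ]
 [0.65877303 0.04863165 0.05      ]] 0.12264421729774017 -15.654787400310758
base c est [0.58299554 0.00547874 0.05      ]
```

```bash
python3 - <<'E'
from h import *
for i in range(3):
    st(); C,im=shot('wrist',f'w16_{i}')
    g=cv2.cvtColor(im,cv2.COLOR_RGB2GRAY)
im=cv2.imread('pics/w16_2.png'); cv2.imwrite('pics/w16c.png',cv2.resize(im[10:210,180:390],None,fx=3,fy=3,interpolation=cv2.INTER_CUBIC))
E
```

```text
t 24.3 pos [ 0.5594 -0.0711  0.2833] rot [-8.997e+01  6.000e-02 -1.615e+01] F [-0.1 -0.   0.9] w 0.0875 q [ 34.    8.8 -32.9  89.3   4.7  83.4 -15.3]
t 24.35 pos [ 0.5595 -0.071   0.2833] rot [-8.997e+01  5.000e-02 -1.613e+01] F [ 0.6 -0.1  0.4] w 0.087 q [ 34.    8.8 -32.9  89.2   4.7  83.4 -15.3]
t 24.4 pos [ 0.5595 -0.0712  0.2834] rot [-8.998e+01  5.000e-02 -1.614e+01] F [0.1 0.7 0.4] w 0.0869 q [ 34.    8.8 -32.9  89.2   4.8  83.5 -15.3]
```

View pics/w16c.png

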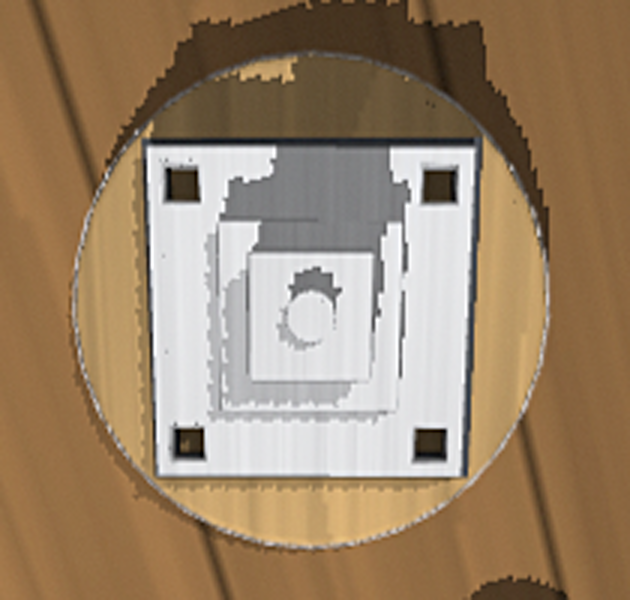

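```bash
python3 - <<'E'
from h import *
C=cam('wrist'); o=np.array([180,10])
f=lambda a:np.array(a)/3+o
q=quad(C,f([[182,184],[439,184],[431,443],[189,443]]),.063); print(np.round(q,4))
quad(C,f([[146,144],[478,143],[467,474],[158,474]]),.063)
a=back(C,f([[71,307],[548,307],[309,51],[309,549]]),.03); print(np.round(a.mean(0),4))
C=cam('top')
im=cv2.imread('pics/t15.png'); cv2.imwrite('pics/t15c.png',cv2.resize(im[160:280,230:350],None,fx=5,fy=5,interpolation=cv2.INTER_CUBIC))
E
```

```text
c [0.5822 0.0014 0.063 ] up 73.89 0.0916 right -16.12 0.0917
[[ 0.5509  0.058   0.063 ]
 [ 0.6388  0.0327  0.063 ]
 [ 0.6136 -0.0554  0.063 ]
 [ 0.5253 -0.0299  0.063 ]]
c [0.5831 0.0019 0.063 ] up 74.13 0.1166 right -16.04 0.1176
[0.5828 0.0041 0.03  ]
```

View pics/t15c.png

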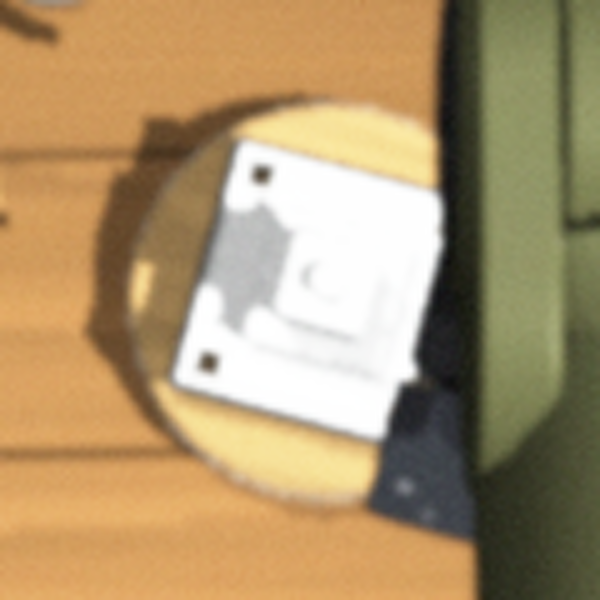

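Emit:
{"api": "carry_out", "payload": {
  "targets": [
    [[-9,4,-42],[0,0,0]],
    [[-9,8,-42],[0,0,0]],
    [[-9,10,-42],[0,0,0]],
    [[-9,10,-42],[0,0,0]],
    [[-10,10,-42],[0,0,0]],
    [[-10,10,-43],[0,0,0]],
    [[0,0,0],[0,-6,0]],
    [[0,0,0],[0,-5.8,0]],
    [[0,0,0],[0,0,0]],
    [[0,0,0],[0,0,0]],
    [[0,0,0],[0,0,0]],
    [[0,0,0],[0,0,0]]
  ]
}}

```text
time_s: 25.65
tool_pos: [0.4351, -0.2995, 0.2318]
tool_rot: [-90.0, -0.0, -4.5]
force: [-0.5, 0.2, 0.4]
grip_width: 0.0872
```

```bash
python3 - <<'E'
from h import *
st(); shot('wrist','w17'); st()
im=cv2.imread('pics/w17.png'); cv2.imwrite('pics/w17c.png',cv2.resize(im[0:260,200:380],None,fx=2.3*1.3,fy=2.3,interpolation=cv2.INTER_CUBIC))
E
```

```text
t 25.65 pos [ 0.4351 -0.2995  0.2318] rot [-90.01  -0.    -4.48] F [-0.5  0.2  0.4] w 0.0872 q [ 51.9   4.3 -21.2  99.    1.6  77.   25.9]
t 25.7 pos [ 0.435  -0.2996  0.2318] rot [-90.01  -0.    -4.49] F [-0.7 -0.3 -0.1] w 0.0868 q [ 51.9   4.3 -21.2  99.    1.6  77.   25.9]
```

View pics/w17c.png

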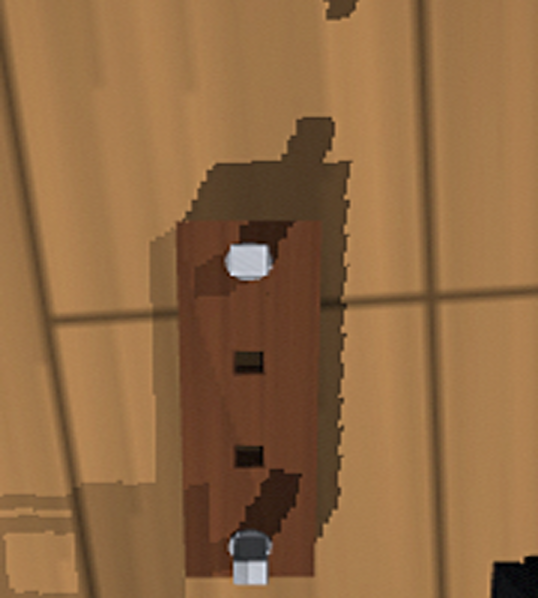

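```bash
python3 - <<'E'
from h import *
C=cam('wrist'); f=lambda a:np.array(a)/np.array([2.99,2.3])+[200,0]
quad(C,f([[179,222],[321,222],[315,577],[187,577]]),.034)
p=back(C,f([[249,260],[251,571]]),.072); print(p); d=p[0]-p[1]; print(np.linalg.norm(d),np.degrees(np.arctan2(d[1],d[0])),p.mean(0))
h=back(C,f([[249,362],[249,457]]),.034); print(h,h.mean(0))
A=np.array(p[0]);A[2]=.057
goal(A,-4.3)
E
```

```text
c [ 0.4381 -0.2892  0.034 ] up 85.82 0.1693 right -4.45 0.049
[[ 0.44241151 -0.22152269  0.072     ]
 [ 0.43298064 -0.35522802  0.072     ]]
0.13403752433777083 85.96534085482601 [ 0.43769608 -0.28837536  0.072     ]
[[ 0.43930988 -0.26643607  0.034     ]
 [ 0.43587736 -0.31177152  0.034     ]] [ 0.43759362 -0.28910379  0.034     ]
shift tool [  1.2 174.8  78.4] rotvec [ 0.01 -0.19  0.  ]
```

Emit:
{"api": "carry_out", "payload": {
  "targets": [
    [[1.7,10,26],[0,0,0]],
    [[0,30,26],[0,0,0]],
    [[0,30,26],[0,0,0]],
    [[0,30,0],[0,0,0]],
    [[0,25,0],[0,0,0]],
    [[0,15,0],[0,0,0]],
    [[0,0,0],[0,0,0]],
    [[0,0,0],[0,0,0]],
    [[0,0,0],[0,0,0]]
  ],
  "jaw": 0.5
}}

```text
time_s: 26.6
tool_pos: [0.4435, -0.2227, 0.093]
tool_rot: [-90.1, -0.1, -4.5]
force: [-0.1, 0.4, 0.7]
grip_width: 0.0436
```

```bash
python3 - <<'E'
from h import *
st(); goal([.4429,-.2217,.042],-4.3); shot('wrist','w18')
E
```

```text
t 26.6 pos [ 0.4435 -0.2227  0.093 ] rot [-90.06  -0.11  -4.49] F [-0.1  0.4  0.7] w 0.0436 q [ 47.4   7.3 -25.1 112.8   3.6  60.6  16.2]
shift tool [-0.8 51.   1. ] rotvec [ 0.06 -0.19  0.11]
```

View pics/w18.png

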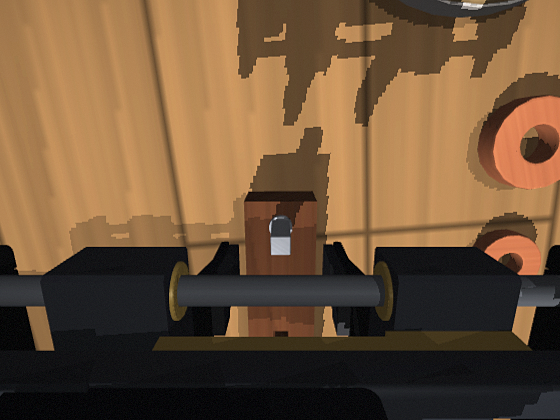

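```bash
python3 - <<'E'
from h import *
C=cam('wrist'); print(proj(C,[[.4429,-.2217,.072]]), back(C,[[281,244.5]],.072))
E
```

```text
[[281.36026069 246.47063959]] [[ 0.44278478 -0.22045396  0.072     ]]
```

Emit:
{"api": "carry_out", "payload": {
  "targets": [
    [[-0.5,20,1],[0,0,0]],
    [[0,15,0],[0,0,0]],
    [[0,10,0],[0,0,0]],
    [[0,6,0],[0,0,0]],
    [[0,0,0],[0,0,0]],
    [[0,0,0],[0,0,0]]
  ]
}}

```text
time_s: 27.25
tool_pos: [0.4427, -0.2214, 0.0414]
tool_rot: [-90.0, -0.1, -4.5]
force: [0.1, 0.1, 1.1]
grip_width: 0.0435
```

Emit:
{"api": "carry_out", "payload": {
  "targets": [
    [[0,0,0],[0,0,0]],
    [[0,0,0],[0,0,0]],
    [[0,0,0],[0,0,0]],
    [[0,0,0],[0,0,0]],
    [[0,0,0],[0,0,0]],
    [[0,0,0],[0,0,0]],
    [[0,0,0],[0,0,0]]
  ],
  "jaw": 0,
  "squeeze": 30
}}

```text
time_s: 27.95
tool_pos: [0.4424, -0.2212, 0.0409]
tool_rot: [-90.0, -0.0, -4.5]
force: [0.6, -0.2, 0.2]
grip_width: 0.012
```

```bash
python3 - <<'E'
from h import *
st(); shot('wrist','w19')
E
```

```text
t 27.95 pos [ 0.4424 -0.2212  0.0409] rot [-9.001e+01 -3.000e-02 -4.470e+00] F [ 0.6 -0.2  0.2] w 0.012 q [ 46.6  11.2 -24.9 115.5   5.8  54.5  14.3]
```

Emit:
{"api": "carry_out", "payload": {
  "targets": [
    [[0,-10,0],[0,0,0]],
    [[0,-30,0],[0,0,0]],
    [[0,-40,0],[0,0,0]],
    [[0,-30,0],[0,0,0]],
    [[17,0,40],[0,0,0]],
    [[17,0,40],[0,0,0]],
    [[17,0,40],[0,0,0]],
    [[17,0,40],[0,0,0]],
    [[0,0,37],[0,0,0]],
    [[0,0,0],[0,6,0]],
    [[0,0,0],[0,5.6,0]],
    [[0,0,0],[0,0,0]]
  ]
}}

```text
time_s: 29.2
tool_pos: [0.525, -0.0299, 0.1512]
tool_rot: [-90.0, 0.0, -16.0]
force: [0.0, -0.3, -1.6]
grip_width: 0.0113
```

Emit:
{"api": "carry_out", "payload": {
  "targets": [
    [[0,0,0],[0,0,0]],
    [[0,0,0],[0,0,0]],
    [[0,0,0],[0,0,0]]
  ]
}}

```text
time_s: 29.5
tool_pos: [0.5252, -0.0304, 0.1509]
tool_rot: [-90.0, 0.0, -16.1]
force: [-0.7, -1.1, -0.5]
grip_width: 0.0119
```

```bash
python3 - <<'E'
from h import *
st(); goal([.5255,-.0298,.102],-16.1);C,_=shot('wrist','w20'); shot('scene','s20')
print(proj(C,[[.5255,-.0298,.063]]))
im=cv2.imread('pics/s20.png'); cv2.imwrite('pics/s20c.png',cv2.resize(im[130:280,200:380],None,fx=4,fy=4,interpolation=cv2.INTER_CUBIC))
E
```

```text
t 29.5 pos [ 0.5252 -0.0304  0.1509] rot [-90.01   0.   -16.05] F [-0.7 -1.1 -0.5] w 0.0119 q [ 32.5   8.5 -34.5 105.    5.2  68.1 -19.8]
shift tool [ 0.1 48.9  0.7] rotvec [ 0.01  0.05 -0.  ]
[[282.49714421 214.9391578 ]]
```

View pics/w20.png

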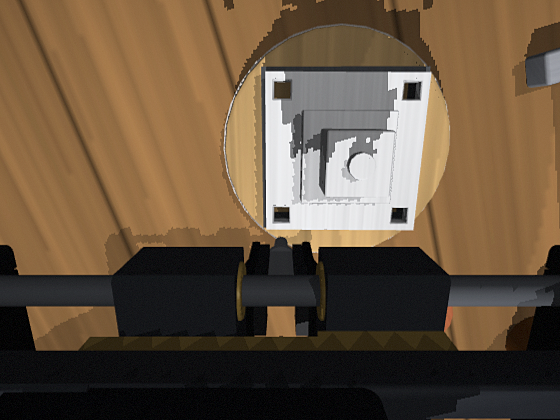

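View pics/s20c.png

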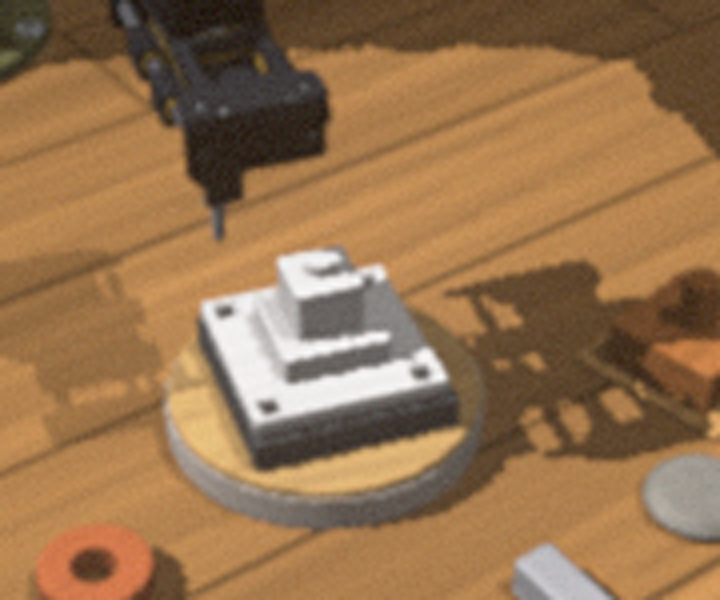

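```bash
python3 - <<'E'
from h import *
C=cam('wrist'); p=toolT()[:3,3]
for dz in (-.035,-.03): print(proj(C,[p+[0,0,dz]]))
im=cv2.imread('pics/w20.png'); cv2.imwrite('pics/w20c.png',cv2.resize(im[180:290,230:340],None,fx=5,fy=5,interpolation=cv2.INTER_CUBIC))
E
```

```text
[[282.81391265 239.35898612]]
[[282.86526759 242.19907276]]
```

View pics/w20c.png

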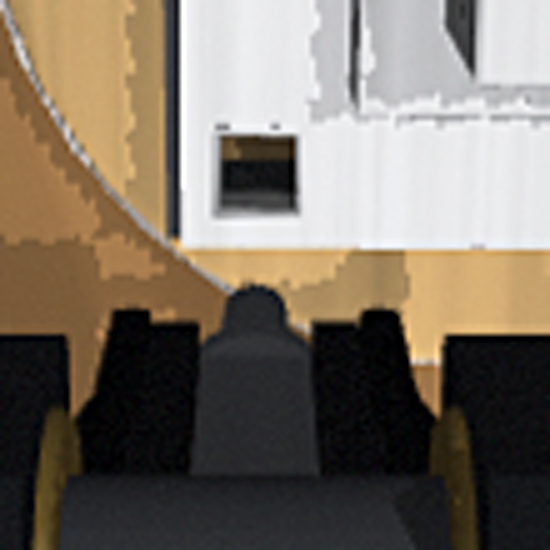

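Emit:
{"api": "carry_out", "payload": {
  "targets": [
    [[0.4,15,0.7],[0,0,0]],
    [[0,15,0],[0,0,0]],
    [[0,10,0],[0,0,0]],
    [[0,6,0],[0,0,0]],
    [[0,0,0],[0,0,0]],
    [[0,0,0],[0,0,0]],
    [[0,0,0],[0,0,0]]
  ]
}}

```text
time_s: 30.3
tool_pos: [0.5264, -0.0295, 0.1053]
tool_rot: [-90.0, -0.1, -16.1]
force: [-0.2, -0.8, -0.1]
grip_width: 0.0117
```

```bash
python3 - <<'E'
from h import *
st(); goal([.5255,-.0298,.0705],-16.1);C,_=shot('wrist','w21')
im=cv2.imread('pics/w21.png'); cv2.imwrite('pics/w21c.png',cv2.resize(im[180:290,230:340],None,fx=5,fy=5,interpolation=cv2.INTER_CUBIC))
E
```

```text
t 30.3 pos [ 0.5264 -0.0295  0.1053] rot [-9.000e+01 -6.000e-02 -1.608e+01] F [-0.2 -0.8 -0.1] w 0.0117 q [ 31.7  11.4 -34.3 107.7   7.2  62.9 -21.5]
shift tool [-0.9 34.8 -0.5] rotvec [-0.    0.02  0.06]
```

View pics/w21c.png

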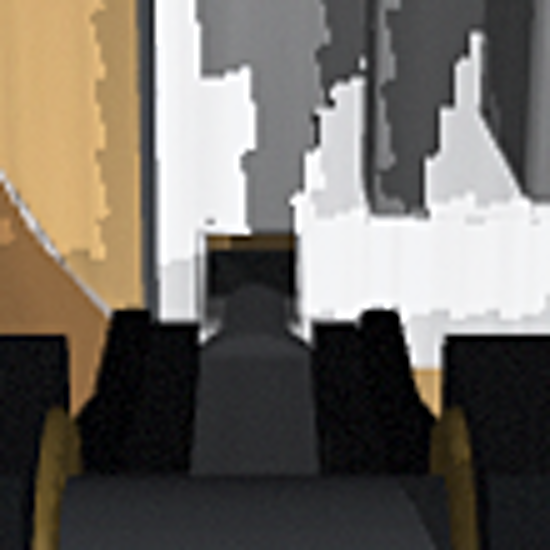

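Emit:
{"api": "carry_out", "payload": {
  "targets": [
    [[-0.6,4,0],[0,0,0]],
    [[0,4,0],[0,0,0]],
    [[0,4,0],[0,0,0]],
    [[0,0,0],[0,0,0]],
    [[0,0,0],[0,0,0]]
  ]
}}

```text
time_s: 30.85
tool_pos: [0.5252, -0.0293, 0.0925]
tool_rot: [-90.0, 0.0, -16.1]
force: [0.4, 0.6, -0.8]
grip_width: 0.0113
```

```bash
python3 - <<'E'
from h import *
st(); goal([.5255,-.0298,.0705],-16.1)
E
```

```text
t 30.85 pos [ 0.5252 -0.0293  0.0925] rot [-9.001e+01  3.000e-02 -1.607e+01] F [ 0.4  0.6 -0.8] w 0.0113 q [ 31.4  12.2 -34.2 108.5   7.8  61.6 -22. ]
shift tool [ 0.4 22.  -0.3] rotvec [ 0.01  0.03 -0.03]
```

Tip is in the hole without contact; continue.

Emit:
{"api": "carry_out", "payload": {
  "targets": [
    [[0.2,4,0],[0,0,0]],
    [[0,4,0],[0,0,0]],
    [[0,4,0],[0,0,0]],
    [[0,4,0],[0,0,0]],
    [[0,3,0],[0,0,0]],
    [[0,0,0],[0,0,0]],
    [[0,0,0],[0,0,0]]
  ]
}}

```text
time_s: 31.55
tool_pos: [0.5256, -0.0294, 0.0737]
tool_rot: [-90.0, 0.0, -16.1]
force: [1.3, -0.2, -0.1]
grip_width: 0.0112
```

```bash
python3 - <<'E'
from h import *
st(); goal([.5255,-.0298,.0705],-16.1)
E
```

```text
t 31.55 pos [ 0.5256 -0.0294  0.0737] rot [-90.     0.   -16.07] F [ 1.3 -0.2 -0.1] w 0.0112 q [ 31.   13.6 -34.  109.5   8.8  59.5 -22.8]
shift tool [ 0.1  3.2 -0.4] rotvec [ 0.    0.03 -0.  ]
```

Emit:
{"api": "carry_out", "payload": {
  "targets": [
    [[0,1,0],[0,0,0]],
    [[0,1,0],[0,0,0]],
    [[0,1,0],[0,0,0]],
    [[0,1,0],[0,0,0]],
    [[0,0,0],[0,0,0]],
    [[0,0,0],[0,0,0]]
  ]
}}

```text
time_s: 32.15
tool_pos: [0.5256, -0.0294, 0.0698]
tool_rot: [-90.0, -0.0, -16.1]
force: [0.4, 0.0, 2.1]
grip_width: 0.0118
```

```bash
python3 - <<'E'
from h import *
st(); goal([.5255,-.0298,.0705],-16.1)
E
```

```text
t 32.15 pos [ 0.5256 -0.0294  0.0698] rot [-90.01  -0.   -16.08] F [0.4 0.  2.1] w 0.0118 q [ 31.   13.9 -33.9 109.7   9.   59.1 -22.9]
shift tool [ 0.  -0.7 -0.4] rotvec [0.01 0.02 0.  ]
```

Emit:
{"api": "carry_out", "payload": {
  "targets": [
    [[0,0.7,0],[0,0,0]],
    [[0,0,0],[0,0,0]],
    [[0,0,0],[0,0,0]]
  ]
}}

```text
time_s: 32.45
tool_pos: [0.5256, -0.0295, 0.0695]
tool_rot: [-90.0, -0.0, -16.1]
force: [-2.0, -0.4, 5.2]
grip_width: 0.0118
```

```bash
python3 - <<'E'
from h import *
st(); goal([.5255,-.0298,.0705],-16.1)
E
```

```text
t 32.45 pos [ 0.5256 -0.0295  0.0695] rot [-9.002e+01 -1.000e-02 -1.608e+01] F [-2.  -0.4  5.2] w 0.0118 q [ 30.9  13.9 -33.9 109.7   9.   59.  -23. ]
shift tool [-0.  -1.  -0.3] rotvec [0.02 0.02 0.01]
```

Emit:
{"api": "carry_out", "payload": {
  "targets": [
    [[0,0,0],[0,0,0]],
    [[0,0,0],[0,0,0]],
    [[0,0,0],[0,0,0]],
    [[0,-20,0],[0,0,0]],
    [[0,-40,0],[0,0,0]],
    [[0,-40,0],[0,0,0]],
    [[0,0,-40],[0,0,0]],
    [[0,0,-40],[0,0,0]],
    [[0,0,0],[0,0,0]],
    [[0,0,0],[0,0,0]],
    [[0,0,0],[0,0,0]]
  ],
  "jaw": 0.4
}}

```text
time_s: 33.55
tool_pos: [0.5036, -0.1051, 0.1689]
tool_rot: [-90.0, 0.0, -16.0]
force: [0.2, 0.8, -0.6]
grip_width: 0.0348
```

```bash
python3 - <<'E'
from h import *
st();C,_=shot('wrist','w22');shot('top','t22')
im=cv2.imread('pics/w22.png'); cv2.imwrite('pics/w22c.png',cv2.resize(im[0:250,150:450],None,fx=2.4,fy=2.4,interpolation=cv2.INTER_CUBIC))
E
```

```text
t 33.55 pos [ 0.5036 -0.1051  0.1689] rot [-8.996e+01  1.000e-02 -1.601e+01] F [ 0.2  0.8 -0.6] w 0.0348 q [ 38.6   5.7 -31.2 105.4   3.1  69.8  -9.6]
```

View pics/w22c.png

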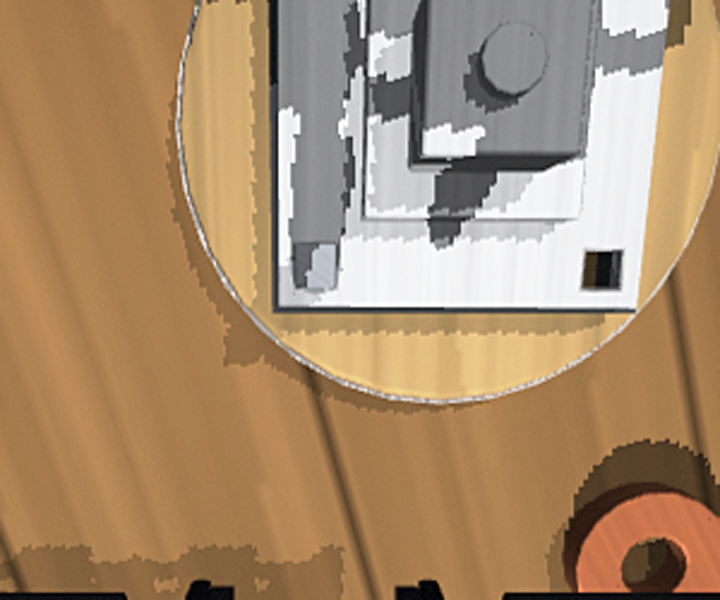

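Emit:
{"api": "carry_out", "payload": {
  "targets": [
    [[1.5,0,-43],[0,0,0]],
    [[0,0,-43],[0,0,0]],
    [[0,0,-44],[0,0,0]],
    [[0,0,-44],[0,0,0]],
    [[0,0,-44],[0,0,0]],
    [[0,0,-43],[0,0,0]],
    [[0,0,0],[0,-6,0]],
    [[0,0,0],[0,-5.7,0]],
    [[0,30,0],[0,0,0]],
    [[0,25,0],[0,0,0]],
    [[0,0,0],[0,0,0]],
    [[0,0,0],[0,0,0]]
  ]
}}

```text
time_s: 34.85
tool_pos: [0.4331, -0.3567, 0.1142]
tool_rot: [-90.0, 0.0, -4.3]
force: [-0.0, -0.6, 0.8]
grip_width: 0.0349
```

Emit:
{"api": "carry_out", "payload": {
  "targets": [
    [[0,0,0],[0,0,0]],
    [[0,0,0],[0,0,0]]
  ]
}}

```text
time_s: 35.05
tool_pos: [0.4336, -0.358, 0.1157]
tool_rot: [-90.1, -0.1, -4.4]
force: [-0.3, -0.5, 0.5]
grip_width: 0.0348
```

```bash
python3 - <<'E'
from h import *
st(); goal([.4327,-.3563,.042],-4.3);C,_=shot('wrist','w23')
print(proj(C,[[.4327,-.3563,.072]]))
im=cv2.imread('pics/w23.png'); cv2.imwrite('pics/w23c.png',cv2.resize(im[60:290,200:360],None,fx=2.6*1.3,fy=2.6,interpolation=cv2.INTER_CUBIC))
E
```

```text
t 35.05 pos [ 0.4336 -0.358   0.1157] rot [-90.1   -0.12  -4.35] F [-0.3 -0.5  0.5] w 0.0348 q [ 54.6  13.3 -20.1 102.9   5.   64.5  28.5]
shift tool [-1.2 73.7  1.7] rotvec [ 0.1  -0.06  0.12]
[[280.73842536 232.68919659]]
```

View pics/w23c.png

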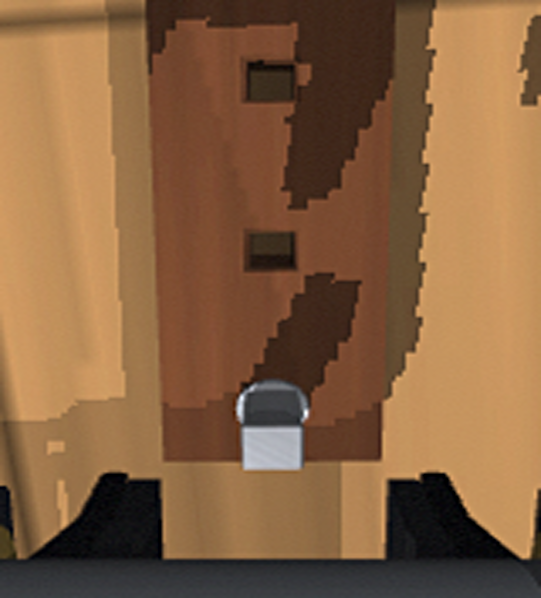

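Emit:
{"api": "carry_out", "payload": {
  "targets": [
    [[-0.8,20,1.5],[0,0,0]],
    [[0,20,0],[0,0,0]],
    [[0,20,0],[0,0,0]],
    [[0,10,0],[0,0,0]],
    [[0,4,0],[0,0,0]],
    [[0,0,0],[0,0,0]],
    [[0,0,0],[0,0,0]],
    [[0,0,0],[0,0,0]]
  ]
}}

```text
time_s: 35.9
tool_pos: [0.4325, -0.3565, 0.0411]
tool_rot: [-90.1, -0.1, -4.4]
force: [-0.4, -0.3, 0.8]
grip_width: 0.0348
```

Emit:
{"api": "carry_out", "payload": {
  "targets": [
    [[0,0,0],[0,0,0]],
    [[0,0,0],[0,0,0]],
    [[0,0,0],[0,0,0]],
    [[0,0,0],[0,0,0]],
    [[0,0,0],[0,0,0]],
    [[0,0,0],[0,0,0]]
  ],
  "jaw": 0
}}

```text
time_s: 36.5
tool_pos: [0.4324, -0.356, 0.0403]
tool_rot: [-90.0, -0.1, -4.4]
force: [1.0, -0.8, -0.5]
grip_width: 0.0118
```

```bash
python3 - <<'E'
from h import *
st(); goal([.6139,-.0554,.042],-4.3)
E
```

```text
t 36.5 pos [ 0.4324 -0.356   0.0403] rot [-9.002e+01 -5.000e-02 -4.370e+00] F [ 1.  -0.8 -0.5] w 0.0118 q [ 53.8  18.  -19.6 106.8   7.1  56.3  26.8]
shift tool [158.1  -1.7 313.6] rotvec [ 0.02 -0.07  0.05]
```

Emit:
{"api": "carry_out", "payload": {
  "targets": [
    [[0,-10,0],[0,0,0]],
    [[0,-30,0],[0,0,0]],
    [[0,-40,0],[0,0,0]],
    [[0,-30,0],[0,0,0]],
    [[20,0,39],[0,0,0]],
    [[20,0,39],[0,0,0]],
    [[20,0,39],[0,0,0]],
    [[20,0,39],[0,0,0]],
    [[20,0,39],[0,0,0]],
    [[20,0,39],[0,0,0]],
    [[20,0,40],[0,0,0]],
    [[18,0,40],[0,0,0]]
  ]
}}

```text
time_s: 37.7
tool_pos: [0.6136, -0.054, 0.1506]
tool_rot: [-90.1, 0.0, -4.4]
force: [1.2, -0.3, -1.1]
grip_width: 0.0117
```

Emit:
{"api": "carry_out", "payload": {
  "targets": [
    [[0,0,0],[0,6,0]],
    [[0,0,0],[0,5.7,0]],
    [[0,0,0],[0,0,0]],
    [[0,0,0],[0,0,0]],
    [[0,0,0],[0,0,0]],
    [[0,0,0],[0,0,0]]
  ]
}}

```text
time_s: 38.3
tool_pos: [0.6132, -0.0554, 0.1502]
tool_rot: [-90.0, 0.0, -16.1]
force: [-0.3, -0.3, 0.2]
grip_width: 0.0118
```

```bash
python3 - <<'E'
from h import *
st(); goal([.6139,-.0554,.105],-16.1);C,_=shot('wrist','w24')
print(proj(C,[[.6139,-.0554,.063],toolT()[:3,3]-[0,0,.0345]]))
im=cv2.imread('pics/w24.png'); cv2.imwrite('pics/w24c.png',cv2.resize(im[150:290,200:340],None,fx=4,fy=4,interpolation=cv2.INTER_CUBIC))
E
```

```text
t 38.3 pos [ 0.6132 -0.0554  0.1502] rot [-90.02   0.   -16.06] F [-0.3 -0.3  0.2] w 0.0118 q [ 27.1  19.3 -29.9  92.8  10.1  70.6 -20.8]
shift tool [ 0.7 45.2  0.2] rotvec [ 0.02  0.04 -0.  ]
[[283.28910829 215.73050912]
 [282.82106955 239.44764187]]
```

View pics/w24c.png

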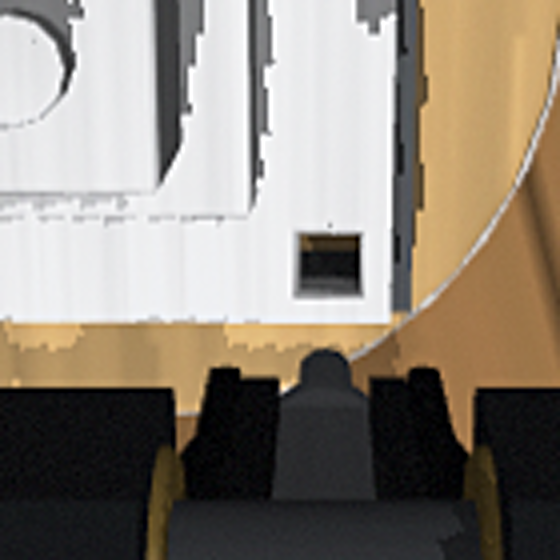

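Emit:
{"api": "carry_out", "payload": {
  "targets": [
    [[0.8,15,0],[0,0,0]],
    [[0,15,0],[0,0,0]],
    [[0,10,0],[0,0,0]],
    [[0,6,0],[0,0,0]],
    [[0,0,0],[0,0,0]],
    [[0,0,0],[0,0,0]],
    [[0,0,0],[0,0,0]]
  ]
}}

```text
time_s: 39.05
tool_pos: [0.6147, -0.055, 0.1047]
tool_rot: [-90.0, -0.1, -16.1]
force: [0.9, 0.5, -0.5]
grip_width: 0.0119
```

```bash
python3 - <<'E'
from h import *
st(); goal([.6139,-.0554,.0695],-16.1);C,_=shot('wrist','w25')
im=cv2.imread('pics/w25.png'); cv2.imwrite('pics/w25c.png',cv2.resize(im[150:290,200:340],None,fx=4,fy=4,interpolation=cv2.INTER_CUBIC))
E
```

```text
t 39.05 pos [ 0.6147 -0.055   0.1047] rot [-8.999e+01 -7.000e-02 -1.607e+01] F [ 0.9  0.5 -0.5] w 0.0119 q [ 26.6  21.7 -29.4  95.3  11.5  65.9 -21.9]
shift tool [-0.7 35.2 -0.6] rotvec [-0.01  0.03  0.07]
```

View pics/w25c.png

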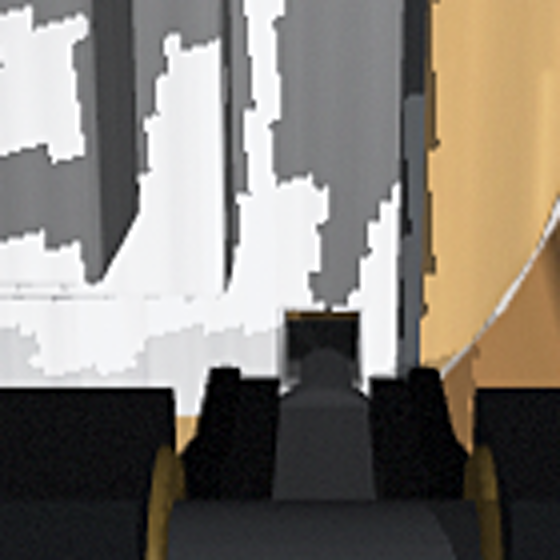

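Pin (col 325) and hole (322) line up in the crop; go in.

Emit:
{"api": "carry_out", "payload": {
  "targets": [
    [[-0.4,4,-0.3],[0,0,0]],
    [[0,4,0],[0,0,0]],
    [[0,4,0],[0,0,0]],
    [[0,0,0],[0,0,0]],
    [[0,0,0],[0,0,0]]
  ]
}}

```text
time_s: 39.6
tool_pos: [0.6135, -0.0553, 0.0918]
tool_rot: [-90.0, 0.0, -16.1]
force: [-0.0, -0.8, -0.9]
grip_width: 0.0118
```

Emit:
{"api": "carry_out", "payload": {
  "targets": [
    [[0,4,0],[0,0,0]],
    [[0,4,0],[0,0,0]],
    [[0,3,0],[0,0,0]],
    [[0,0,0],[0,0,0]],
    [[0,0,0],[0,0,0]]
  ]
}}

```text
time_s: 40.1
tool_pos: [0.6136, -0.0553, 0.0809]
tool_rot: [-90.0, 0.0, -16.1]
force: [0.4, -0.1, -0.1]
grip_width: 0.0114
```

```bash
python3 - <<'E'
from h import *
st(); goal([.6139,-.0554,.0695],-16.1)
E
```

```text
t 40.1 pos [ 0.6136 -0.0553  0.0809] rot [-9.001e+01  2.000e-02 -1.608e+01] F [ 0.4 -0.1 -0.1] w 0.0114 q [ 26.3  23.  -29.1  96.6  12.2  63.6 -22.4]
shift tool [ 0.3 11.4  0. ] rotvec [ 0.01  0.02 -0.02]
```

Emit:
{"api": "carry_out", "payload": {
  "targets": [
    [[0,4,0],[0,0,0]],
    [[0,4,0],[0,0,0]],
    [[0,2,0],[0,0,0]],
    [[0,1,0],[0,0,0]],
    [[0,0.5,0],[0,0,0]],
    [[0,0,0],[0,0,0]],
    [[0,0,0],[0,0,0]]
  ]
}}

```text
time_s: 40.8
tool_pos: [0.6138, -0.0553, 0.0697]
tool_rot: [-90.0, -0.0, -16.1]
force: [-0.0, 1.8, -1.1]
grip_width: 0.0118
```

```bash
python3 - <<'E'
from h import *
st()
E
```

```text
t 40.8 pos [ 0.6138 -0.0553  0.0697] rot [-9.000e+01 -1.000e-02 -1.608e+01] F [-0.   1.8 -1.1] w 0.0118 q [ 26.2  23.7 -28.9  97.2  12.7  62.4 -22.7]
```

Emit:
{"api": "carry_out", "payload": {
  "targets": [
    [[0,0.7,0],[0,0,0]],
    [[0,0.7,0],[0,0,0]],
    [[0,0,0],[0,0,0]],
    [[0,0,0],[0,0,0]]
  ]
}}

```text
time_s: 41.2
tool_pos: [0.614, -0.0554, 0.0689]
tool_rot: [-90.0, -0.1, -16.1]
force: [-1.5, 0.1, 5.2]
grip_width: 0.0117
```

```bash
python3 - <<'E'
from h import *
st()
E
```

```text
t 41.2 pos [ 0.614  -0.0554  0.0689] rot [-9.001e+01 -5.000e-02 -1.608e+01] F [-1.5  0.1  5.2] w 0.0117 q [ 26.1  23.7 -28.9  97.2  12.7  62.3 -22.7]
```

Emit:
{"api": "carry_out", "payload": {
  "targets": [
    [[0,0,0],[0,0,0]],
    [[0,0,0],[0,0,0]],
    [[0,0,0],[0,0,0]],
    [[0,-20,0],[0,0,0]],
    [[0,-40,0],[0,0,0]],
    [[0,-40,0],[0,0,0]],
    [[0,-40,0],[0,0,0]],
    [[0,0,0],[0,8.5,0]],
    [[0,0,0],[0,8.5,0]],
    [[0,0,0],[0,8.5,0]],
    [[0,0,0],[0,8.5,0]],
    [[0,0,0],[0,8.5,0]]
  ],
  "jaw": 0.4
}}

```text
time_s: 42.4
tool_pos: [0.6135, -0.0553, 0.2077]
tool_rot: [-90.0, 0.0, -58.9]
force: [-0.8, 0.8, -0.3]
grip_width: 0.0349
```

```bash
python3 - <<'E'
from h import *
st(); goal([.552,-.3136,.21],-60)
E
```

```text
t 42.4 pos [ 0.6135 -0.0553  0.2077] rot [-9.003e+01  2.000e-02 -5.892e+01] F [-0.8  0.8 -0.3] w 0.0349 q [ 23.   16.4 -24.8  88.8   7.   76.4 -61.4]
shift tool [ 189.5   -2.3 -186. ] rotvec [ 0.03  1.08 -0.02]
```

Emit:
{"api": "carry_out", "payload": {
  "targets": [
    [[32,0,-31],[0,0,0]],
    [[32,0,-31],[0,0,0]],
    [[32,0,-31],[0,0,0]],
    [[32,0,-31],[0,0,0]],
    [[31,0,-31],[0,0,0]],
    [[30,0,-31],[0,0,0]],
    [[0,0,0],[0,0,0]],
    [[0,0,0],[0,0,0]],
    [[0,0,0],[0,0,0]],
    [[0,0,0],[0,0,0]]
  ],
  "jaw": 0.8
}}

```text
time_s: 43.4
tool_pos: [0.5543, -0.3115, 0.2082]
tool_rot: [-90.0, 0.0, -58.4]
force: [0.7, 0.6, 0.2]
grip_width: 0.0694
```

```bash
python3 - <<'E'
from h import *
st(); shot('wrist','w26');shot('scene','s26');st()
im=cv2.imread('pics/s26.png'); cv2.imwrite('pics/s26c.png',cv2.resize(im[130:350,80:400],None,fx=2.4,fy=2.4,interpolation=cv2.INTER_CUBIC))
E
```

```text
t 43.4 pos [ 0.5543 -0.3115  0.2082] rot [-8.997e+01  3.000e-02 -5.841e+01] F [0.7 0.6 0.2] w 0.0694 q [ 40.4  17.9 -16.8  86.    5.2  76.8 -35.2]
t 43.5 pos [ 0.5542 -0.312   0.2083] rot [-89.98   0.   -58.43] F [-0.1 -0.2  0. ] w 0.0699 q [ 40.4  17.9 -16.8  86.    5.2  76.8 -35.2]
```

View pics/w26.png

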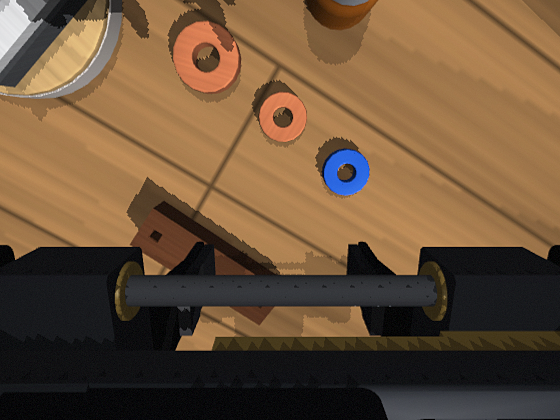

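View pics/s26c.png

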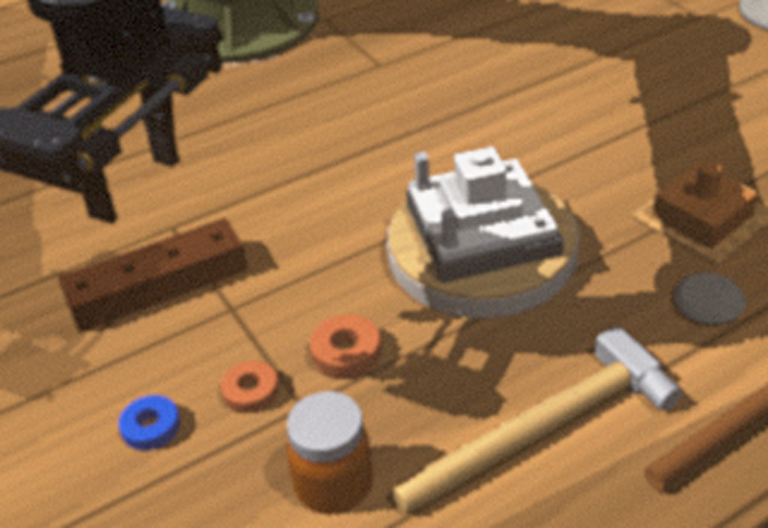

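```bash
python3 - <<'E'
from h import *
C=cam('wrist')
im=cv2.imread('pics/w26.png'); cv2.imwrite('pics/w26c.png',cv2.resize(im[70:160,235:335],None,fx=6,fy=6,interpolation=cv2.INTER_CUBIC))
env.read_camera('wrist')
for d in env.outline_of('wrist','ring'): print(round(d['p'],2),d['xy'],d['mask'].sum(),back(C,d['xy'],.016))
E
```

```text
0.9 [288.1, 112.1] 1593 [[ 0.62418626 -0.2760116   0.016     ]]
0.63 [356.0, 172.9] 1520 [[ 0.60930507 -0.37076282  0.016     ]]
```

View pics/w26c.png

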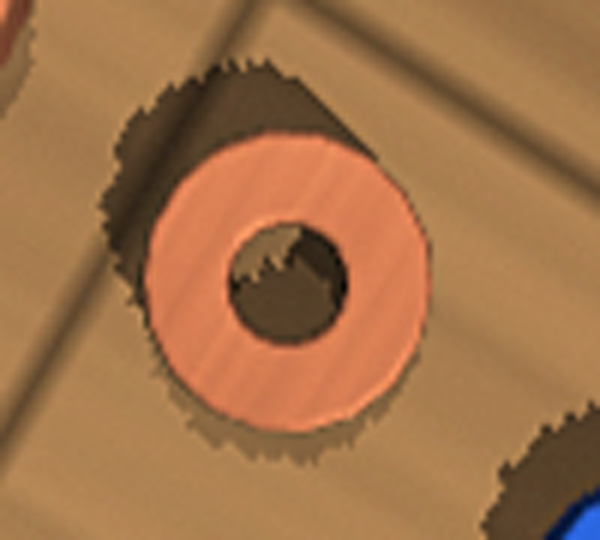

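```bash
python3 - <<'E'
from h import *
C=cam('wrist'); f=lambda a:np.array(a)/6+[235,70]
a=back(C,f([[146,281.5],[431,281.5],[288.5,131],[288.5,432]]),.016); print(a.mean(0),np.linalg.norm(a[0]-a[1]),np.linalg.norm(a[2]-a[3]))
p=a.mean(0); p[2]=.003; goal(p,-58.4)
E
```

```text
[ 0.61705749 -0.27498081  0.016     ] 0.048584864832955425 0.049437528150085404
shift tool [  0.9 205.3  73.5] rotvec [-0.   -0.09  0.01]
```

Emit:
{"api": "carry_out", "payload": {
  "targets": [
    [[0.9,10,25],[0,0,0]],
    [[0,35,25],[0,0,0]],
    [[0,35,23.5],[0,0,0]],
    [[0,35,0],[0,0,0]],
    [[0,30,0],[0,0,0]],
    [[0,15,0],[0,0,0]],
    [[0,0,0],[0,0,0]],
    [[0,0,0],[0,0,0]],
    [[0,0,0],[0,0,0]],
    [[0,0,0],[0,0,0]]
  ]
}}

```text
time_s: 44.6
tool_pos: [0.6179, -0.2766, 0.0504]
tool_rot: [-89.9, -0.2, -58.6]
force: [-0.3, -0.4, -0.0]
grip_width: 0.0695
```

```bash
python3 - <<'E'
from h import *
st(); goal([.6171,-.2750,.003],-58.4);C,_=shot('wrist','w27'); print(proj(C,[[.6171,-.2750,.016]]))
E
```

```text
t 44.6 pos [ 0.6179 -0.2766  0.0504] rot [-89.9   -0.17 -58.59] F [-0.3 -0.4 -0. ] w 0.0695 q [ 34.7  29.6 -17.   89.1   9.4  62.5 -43.1]
shift tool [-1.9 47.3  0.1] rotvec [-0.1  -0.19  0.17]
[[280.03588371 237.78134795]]
```

View pics/w27.png

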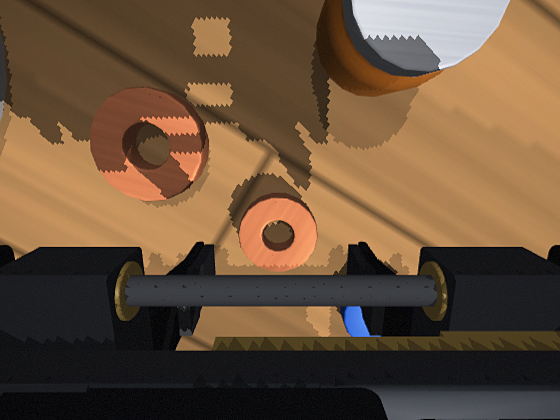

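Emit:
{"api": "carry_out", "payload": {
  "targets": [
    [[-1.9,20,1],[0,0,0]],
    [[0,15,0.5],[0,0,0]],
    [[0,8,0],[0,0,0]],
    [[0,3,0],[0,0,0]],
    [[0,0,0],[0,0,0]],
    [[0,0,0],[0,0,0]],
    [[0,0,0],[0,0,0]]
  ]
}}

```text
time_s: 45.35
tool_pos: [0.6176, -0.2739, 0.003]
tool_rot: [-90.0, -0.1, -58.6]
force: [-0.7, -0.1, -0.2]
grip_width: 0.0695
```

```bash
python3 - <<'E'
from h import *
st(); C,_=shot('wrist','w28')
E
```

```text
t 45.35 pos [ 0.6176 -0.2739  0.003 ] rot [-8.996e+01 -7.000e-02 -5.858e+01] F [-0.7 -0.1 -0.2] w 0.0695 q [ 34.1  32.5 -16.5  90.9  10.4  58.1 -44. ]
```

View pics/w28.png

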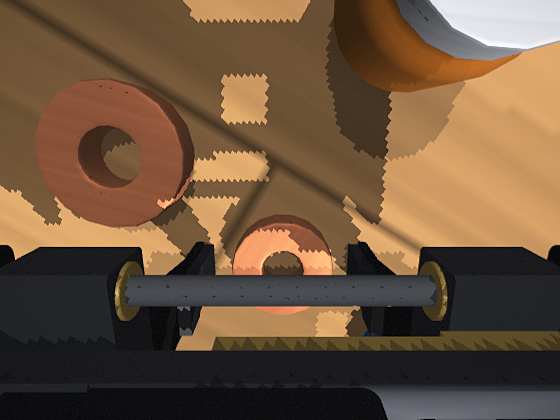

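Emit:
{"api": "carry_out", "payload": {
  "targets": [
    [[0,0,0],[0,0,0]],
    [[0,0,0],[0,0,0]],
    [[0,0,0],[0,0,0]],
    [[0,0,0],[0,0,0]],
    [[0,0,0],[0,0,0]],
    [[0,0,0],[0,0,0]],
    [[0,0,0],[0,0,0]]
  ],
  "jaw": 0,
  "squeeze": 30
}}

```text
time_s: 46.1
tool_pos: [0.6172, -0.2738, 0.0023]
tool_rot: [-90.0, -0.0, -58.6]
force: [1.2, -0.7, 0.3]
grip_width: 0.0495
```

```bash
python3 - <<'E'
from h import *
st(); C,_=shot('wrist','w29'); print(proj(C,[toolT()[:3,3]+[0,0,.013]]))
im=cv2.imread('pics/w29.png'); cv2.imwrite('pics/w29c.png',cv2.resize(im[190:340,200:360],None,fx=4,fy=4,interpolation=cv2.INTER_CUBIC))
E
```

```text
t 46.1 pos [ 0.6172 -0.2738  0.0023] rot [-8.999e+01 -3.000e-02 -5.858e+01] F [ 1.2 -0.7  0.3] w 0.0495 q [ 34.1  32.5 -16.5  90.9  10.4  58.  -44. ]
[[283.75019341 271.45377955]]
```

View pics/w29c.png

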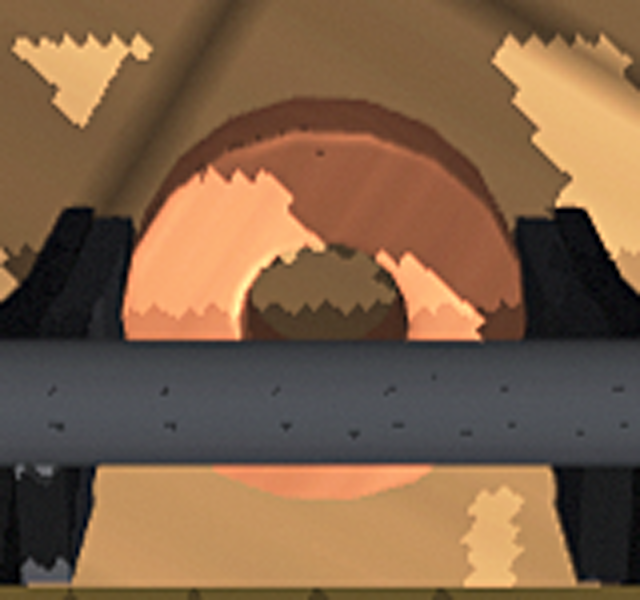

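```bash
python3 - <<'E'
from h import *
C=cam('wrist'); T=toolT()
a=back(C,[[281,222.75],[281,314.75]],.016); print((a-T[:3,3])@T[:3,:3], np.linalg.norm(a[0]-a[1]))
goal([.5825,.0016,.118],-58.6)
E
```

```text
[[-0.00137284 -0.0136723   0.02504132]
 [-0.00132845 -0.01367631 -0.02353982]] 0.04858116072992613
shift tool [-253.  -115.8  114.1] rotvec [-0.    0.02  0.03]
```

Emit:
{"api": "carry_out", "payload": {
  "targets": [
    [[0,-10,0],[0,0,0]],
    [[0,-40,0],[0,0,0]],
    [[0,-50,0],[0,0,0]],
    [[0,-50,0],[0,0,0]],
    [[-32,0,14],[0,0,0]],
    [[-32,0,14],[0,0,0]],
    [[-32,0,14],[0,0,0]],
    [[-32,0,14],[0,0,0]],
    [[-32,0,14],[0,0,0]],
    [[-32,0,14],[0,0,0]],
    [[-31,0,14],[0,0,0]],
    [[-15,0,7],[0,0,0]]
  ]
}}

```text
time_s: 47.35
tool_pos: [0.5814, -0.0112, 0.1525]
tool_rot: [-90.0, 0.1, -58.3]
force: [-0.5, 0.5, -1.7]
grip_width: 0.0493
```

Emit:
{"api": "carry_out", "payload": {
  "targets": [
    [[-7,0,3],[0,0,0]],
    [[-4,0,3],[0,0,0]],
    [[0,0,0],[0,0,0]],
    [[0,0,0],[0,0,0]],
    [[0,0,0],[0,0,0]],
    [[0,0,0],[0,0,0]],
    [[0,0,0],[0,0,0]]
  ]
}}

```text
time_s: 48.05
tool_pos: [0.5819, -0.0038, 0.1521]
tool_rot: [-90.0, -0.0, -58.6]
force: [-0.1, -0.1, -1.7]
grip_width: 0.0492
```

```bash
python3 - <<'E'
from h import *
st(); C,_=shot('wrist','w30'); T=toolT()
goal([.5825,.0016,.118],-58.6)
shot('scene','s30')
im=cv2.imread('pics/s30.png'); cv2.imwrite('pics/s30c.png',cv2.resize(im[130:280,200:380],None,fx=4,fy=4,interpolation=cv2.INTER_CUBIC))
E
```

```text
t 48.05 pos [ 0.5819 -0.0038  0.1521] rot [-90.01  -0.   -58.63] F [-0.1 -0.1 -1.7] w 0.0492 q [ 20.   14.5 -25.8  97.6   6.7  69.4 -66. ]
shift tool [-4.1 34.1  3.3] rotvec [ 0.01 -0.01  0.  ]
```

View pics/w30.png

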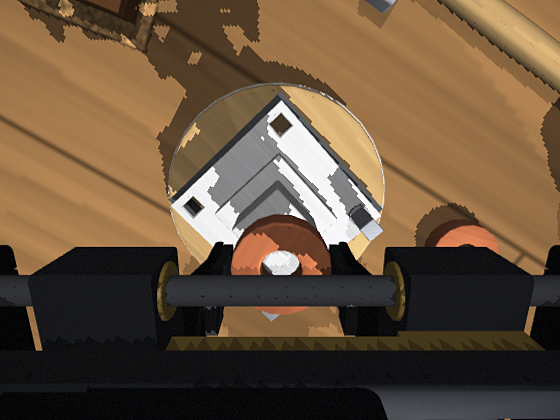

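View pics/s30c.png

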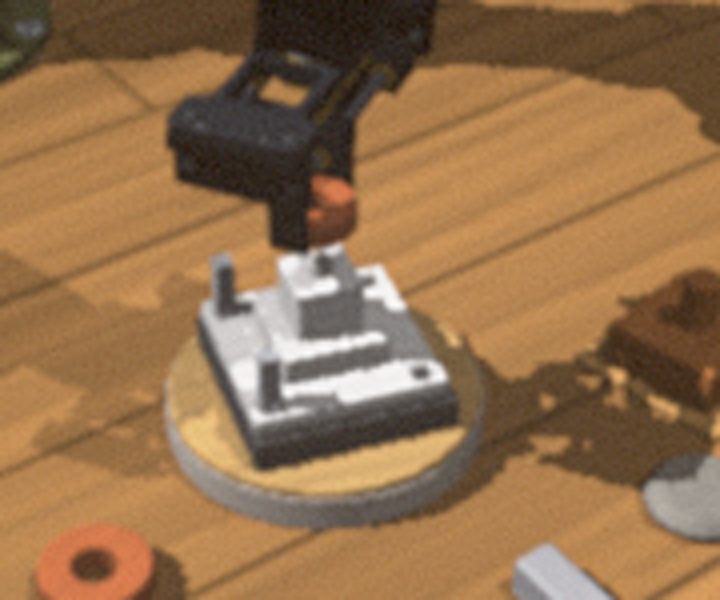

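```bash
python3 - <<'E'
from h import *
C=cam('wrist')
print(proj(C,[[.6395,.0330,.063],[.5511,.0586,.063]]))
im=cv2.imread('pics/w30.png'); cv2.imwrite('pics/w30c.png',cv2.resize(im[90:230,170:310],None,fx=4,fy=4,interpolation=cv2.INTER_CUBIC))
cv2.imwrite('pics/w30d.png',cv2.resize(im[200:330,210:350],None,fx=4,fy=4,interpolation=cv2.INTER_CUBIC))
E
```

```text
[[281.27091007 123.96048572]
 [193.88598351 206.35015166]]
```

View pics/w30c.png

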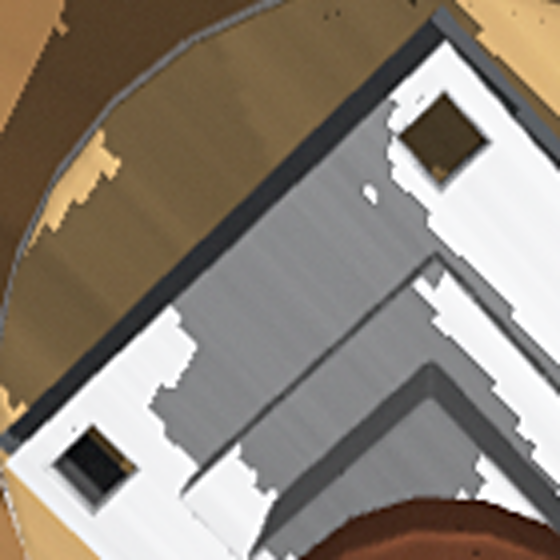

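View pics/w30d.png

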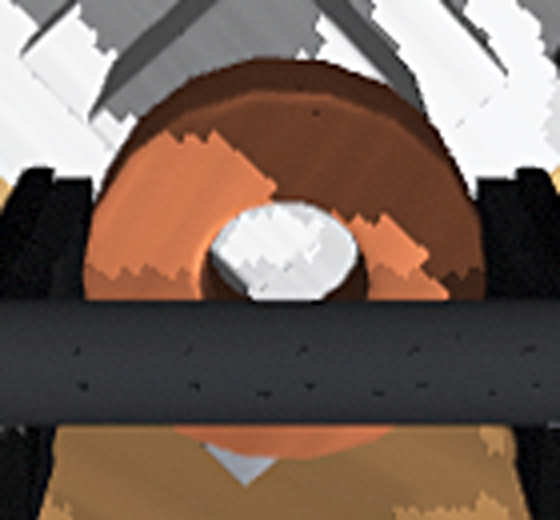

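Emit:
{"api": "carry_out", "payload": {
  "targets": [
    [[-3.4,8,2.3],[0,0,0]],
    [[0,8,0],[0,0,0]],
    [[0,6,0],[0,0,0]],
    [[0,0,0],[0,0,0]],
    [[0,0,0],[0,0,0]],
    [[0,0,0],[0,0,0]],
    [[0,0,0],[0,0,0]]
  ]
}}

```text
time_s: 48.85
tool_pos: [0.5824, 0.0008, 0.1305]
tool_rot: [-90.0, -0.0, -58.6]
force: [-0.5, -0.7, -1.9]
grip_width: 0.0497
```

```bash
python3 - <<'E'
from h import *
st(); C,_=shot('wrist','w31'); T=toolT()
goal([.5825,.0016,.118],-58.6)
print(proj(C,[[.6395,.0330,.063],[.5511,.0586,.063]]))
shot('scene','s31')
im=cv2.imread('pics/s31.png'); cv2.imwrite('pics/s31c.png',cv2.resize(im[150:230,230:330],None,fx=7,fy=7,interpolation=cv2.INTER_CUBIC))
im=cv2.imread('pics/w31.png'); cv2.imwrite('pics/w31c.png',cv2.resize(im[90:330,170:370],None,fx=2.5,fy=2.5,interpolation=cv2.INTER_CUBIC))
E
```

```text
t 48.85 pos [0.5824 0.0008 0.1305] rot [-8.997e+01 -3.000e-02 -5.858e+01] F [-0.5 -0.7 -1.9] w 0.0497 q [ 19.5  15.6 -25.8  99.    7.3  67.1 -66.9]
shift tool [-0.6 12.5  0.6] rotvec [-0.03  0.01  0.03]
[[286.36899914 128.54575338]
 [191.26719011 217.5404919 ]]
```

View pics/w31c.png

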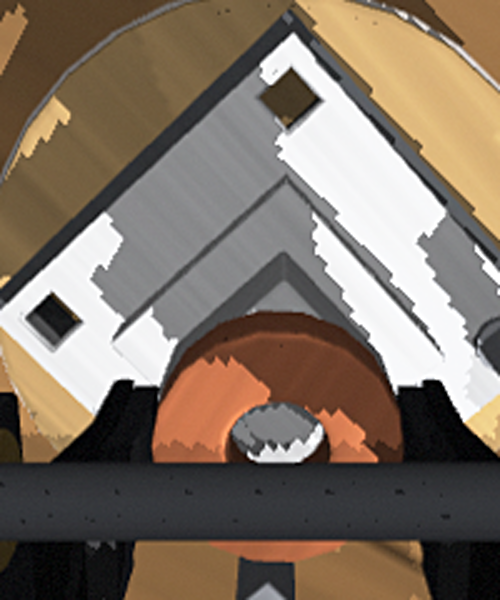

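View pics/s31c.png

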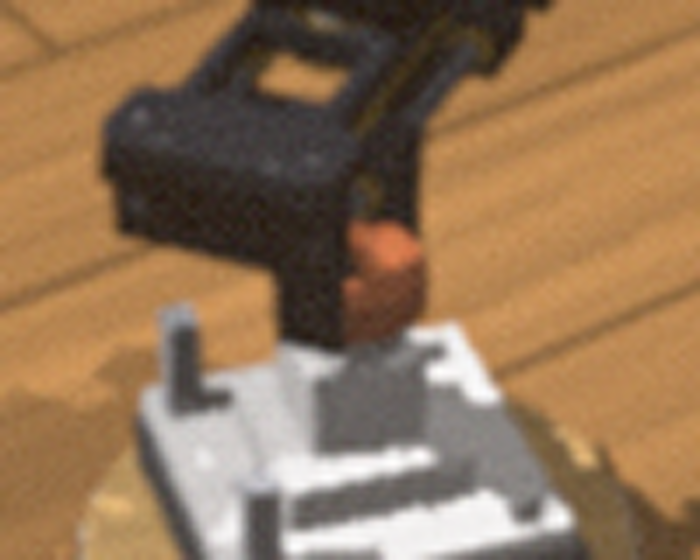

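Emit:
{"api": "carry_out", "payload": {
  "targets": [
    [[0,3,0],[0,0,0]],
    [[0,3,0],[0,0,0]],
    [[0,2,0],[0,0,0]],
    [[0,0,0],[0,0,0]],
    [[0,0,0],[0,0,0]]
  ]
}}

```text
time_s: 49.45
tool_pos: [0.582, 0.0009, 0.1221]
tool_rot: [-90.0, 0.0, -58.6]
force: [-0.4, 1.2, -2.5]
grip_width: 0.0493
```

```bash
python3 - <<'E'
from h import *
st();goal([.5825,.0016,.118],-58.6)
E
```

```text
t 49.45 pos [0.582  0.0009 0.1221] rot [-90.01   0.   -58.57] F [-0.4  1.2 -2.5] w 0.0493 q [ 19.4  16.  -25.8  99.5   7.5  66.2 -67.1]
shift tool [-0.4  4.1  0.8] rotvec [ 0.01  0.03 -0.  ]
```

Already below the nib's top (TCP 122 mm, underside ≈ 120) with no contact; continue.

Emit:
{"api": "carry_out", "payload": {
  "targets": [
    [[0,2,0],[0,0,0]],
    [[0,1,0],[0,0,0]],
    [[0,1,0],[0,0,0]],
    [[0,0,0],[0,0,0]],
    [[0,0,0],[0,0,0]]
  ]
}}

```text
time_s: 49.95
tool_pos: [0.5821, 0.0008, 0.1181]
tool_rot: [-90.0, -0.0, -58.6]
force: [-0.9, 0.6, -2.6]
grip_width: 0.0493
```

```bash
python3 - <<'E'
from h import *
st();goal([.5825,.0016,.118],-58.6)
E
```

```text
t 49.95 pos [0.5821 0.0008 0.1181] rot [-90.    -0.   -58.58] F [-0.9  0.6 -2.6] w 0.0493 q [ 19.4  16.3 -25.7  99.7   7.7  65.8 -67.2]
shift tool [-0.4  0.1  0.8] rotvec [0.   0.02 0.  ]
```

Emit:
{"api": "carry_out", "payload": {
  "targets": [
    [[0,1,0],[0,0,0]],
    [[0,0.5,0],[0,0,0]],
    [[0,0,0],[0,0,0]],
    [[0,0,0],[0,0,0]]
  ]
}}

```text
time_s: 50.35
tool_pos: [0.5823, 0.0008, 0.1173]
tool_rot: [-90.0, -0.0, -58.6]
force: [-1.5, 0.1, 2.5]
grip_width: 0.0495
```

```bash
python3 - <<'E'
from h import *
st();goal([.5825,.0016,.118],-58.6)
E
```

```text
t 50.35 pos [0.5823 0.0008 0.1173] rot [-8.998e+01 -3.000e-02 -5.858e+01] F [-1.5  0.1  2.5] w 0.0495 q [ 19.4  16.3 -25.7  99.7   7.7  65.7 -67.2]
shift tool [-0.5 -0.7  0.6] rotvec [-0.02  0.02  0.03]
```

Emit:
{"api": "carry_out", "payload": {
  "targets": [
    [[0,-0.5,0],[0,0,0]],
    [[0,0,0],[0,0,0]],
    [[0,0,0],[0,0,0]],
    [[0,0,0],[0,0,0]],
    [[0,0,0],[0,0,0]],
    [[0,-20,0],[0,0,0]],
    [[0,-40,0],[0,0,0]],
    [[0,-45,0],[0,0,0]],
    [[0,-30,-35],[0,0,0]],
    [[0,0,-40],[0,0,0]],
    [[0,0,0],[0,0,0]],
    [[0,0,0],[0,0,0]]
  ],
  "jaw": 0.85
}}

```text
time_s: 51.55
tool_pos: [0.5177, -0.0388, 0.2525]
tool_rot: [-90.0, -0.1, -58.7]
force: [0.4, -0.2, -0.2]
grip_width: 0.0741
```

Emit:
{"api": "carry_out", "payload": {
  "targets": [
    [[0,0,0],[0,0,0]],
    [[0,0,0],[0,0,0]]
  ]
}}

```text
time_s: 51.75
tool_pos: [0.5185, -0.0374, 0.2517]
tool_rot: [-90.0, 0.1, -58.5]
force: [0.0, -0.1, 0.3]
grip_width: 0.0739
```

```bash
python3 - <<'E'
from h import *
st(); C,_=shot('wrist','w32'); shot('scene','s32'); shot('top','t32')
im=cv2.imread('pics/s32.png'); cv2.imwrite('pics/s32c.png',cv2.resize(im[150:300,210:430],None,fx=3.5,fy=3.5,interpolation=cv2.INTER_CUBIC))
im=cv2.imread('pics/w32.png'); cv2.imwrite('pics/w32c.png',cv2.resize(im[0:240,160:400],None,fx=2.5,fy=2.5,interpolation=cv2.INTER_CUBIC))
E
```

```text
t 51.75 pos [ 0.5185 -0.0374  0.2517] rot [-9.001e+01  5.000e-02 -5.849e+01] F [ 0.  -0.1  0.3] w 0.0739 q [ 25.1   2.9 -24.6  98.2   1.2  79.2 -58.2]
```

View pics/w32c.png

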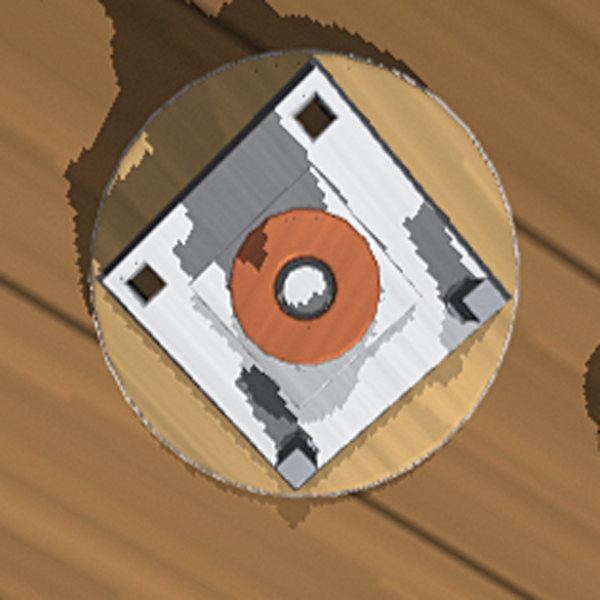

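View pics/s32c.png

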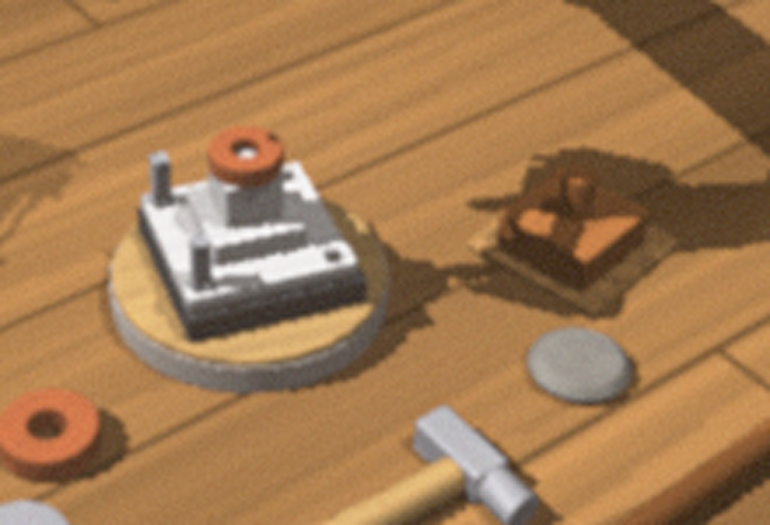

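View pics/s32.png

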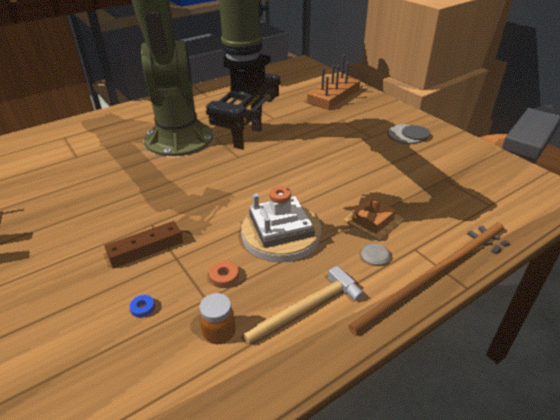

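```bash
python3 - <<'E'
from h import *
print(env.sign_off()); st()
E
```

```text
the job is handed in; nothing more can be done
None
the job is handed in; nothing more can be done
```

The stake is set up as asked and I handed the job in at about 52 s. In the last wrist and scene pictures everything was in place and the arm was clear.

- **Cover:** It stands knob up on the cork pad. It slipped about 10 mm in the grip when first lifted, because the fingers had not quite closed. I worked out its held height and lowered it until it touched the pad.
- **Head:** It went over the cross bar, bottomed against the collar, and turned clockwise until the wrist showed the stop (1.2 N m, about 3° past square). I turned it back about 2.8° until it was square to the plate. When raised it stayed locked, and its holes sat within about 1 mm of where the plate's should be.
- **Pins:** Only two were in the block, one at each end. Both went home in holes of their own, the two at the base's -y side, with the collars down on the flange at about 5 N. The block is now empty.
- **Ring:** I used the smaller copper ring. It lies flat on the neck, with the nib showing centred in its hole. It touched down at the expected height.

The hammer, stone, jar, blue ring and larger ring were not touched. Two of my early measurements disagreed by 2 to 3 mm because the arm was still settling. I repeated them once it was still and used those values.

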